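# Clear the pitch markers off the ledge and the bails into the kit case

## Robot

A 6-joint arm with a two-finger parallel gripper is mounted at the origin on the work surface. World frame = base frame: x ahead of the robot, y to its left, z up, the work surface at z = 0. Lengths are in m, angles in rad, forces in N, time in s.
With the tool pointing down it reaches from about 0.35 to 0.875 m from the base axis. Payload 15.5 kg.
Tool frame: the origin (TCP) lies on the front face of the gripper's body, between the roots of the fingers; the fingertips stand 73 mm ahead of it and the grasp point (between the pads) lies 54 mm ahead of it; z points along the fingers, y is the direction in which the jaws open and shut (so a half turn about z gives the same grasp; the last joint's range is limited). The gripper opens to 85 mm and grips with 20 to 120 N. Pads are 22 mm wide; open, the fingers measure 114 mm over their backs; the gripper's body (76 mm by 85 mm) begins 54 mm behind the grasp point. The pads swing forward as they close: fully open they stand 13 mm farther back than shut.
Start: joints at [-1.425, 0.494, 1.345, -0, 1.302, -0.096], TCP at [0.149, -0.607, 0.304] pointing down, gripper open.
Joint ranges: [-2.91, 2.91], [-0.82, 2.16], [0.22, 2.67], [-1.22, 4.37], [0.12, 2.79], [-3.08, 3.08]. Speed limits (rad/s): [1.89, 1.89, 2.57, 3.01, 3.01, 3.01].

## Interface

Orientations are given as a rotation vector (axis times angle).
In Python, from bench import status, cams, arm gives the robot as it stands.
- The arm moves only by the tool send_rows, never from a script. Its argument "increments" is one flat list of numbers, 7 for each row, row after row: the opening, from 0 (shut) to 1 (fully open), then the shift along the world's x, y, z in mm, then the turn, a rotation vector about the world's x, y, z in rad. A call has 1 to 12 rows; each row shifts and turns the commanded pose from where the row before left it; what a row does not reach is not made up. A row lasts 1/8 s, in which the tool goes at most 62.5 mm and 10.7 degrees, less where a joint would pass 70% of its speed; a pose out of reach is approached as far as the arm can. A call is refused whole if a number of a shift passes 62.5 or a number of a turn 0.188, either way. A call with a gripper value outside its range is refused whole. The fingers move at their own pace and stop on an object; "newtons" is the grip in N (left out, the last holds). Time passes only in rows, so rows that do not move let the fingers close. It gives the time, the measured TCP pose, the force and the opening at its end, in the units of the state.
- status.get_obs(): the state, without advancing time (a new reading comes with each control period).
- cams.grab_frame(name): name is "scene" or "top" or "wrist"; returns a dict with "frame" (420x560x3 uint8, red, green, blue), "camera_matrix" (3x3 intrinsics, pixels), "k1" (the pictures are not rectified: a ray, as slopes to the right and down, at radius r is drawn at 1 + k1 r^2 times it, then the intrinsics apply), "extrinsics" (4x4, takes a point from world to camera coordinates). Camera axes: x right, y up, looking along -z (the intrinsics and any distortion apply to the point x, -y, -z); pixel columns grow to the right and rows downward; lengths in m; the calibration is good to about 2 mm. A picture is of the moment at which its call begins. There is no depth.
- arm.job_done(): hands the job in, once; it reports no verdict.
The state is a dict: "time": time; "joint_pos": joint angles; "joint_vel": joint speeds; "joint_efforts": joint torques, N m; "tcp_pos": TCP position; "ee_rot": TCP orientation; "contact_force": force on the tool from outside, world axes, zero at the start; "ft_torque": the same for the moment, N m; "gripper_width": opening from 0.0 (shut) to 1.0 (fully open).
Only numpy, scipy, OpenCV 4.12 (cv2) and the standard library are available. Lean on these libraries where they do the work, as an engineer would, in place of code of your own. Each camera call takes 0.05 s, during which the arm holds its last target.

## Task

Pack away the flat pitch markers: slide the red lock of the black case to its open end stop, lift the lid by its outer end (the one away from the ledge) over the stop lip, slide it out of its grooves and lay it flat on the table, handle up, clear of the case. Then push every flat round marker over the ledge's edge so that it drops into the open case: push them along the ledge, do not lift them off it. Last, when all the markers are in, lay the pair of bails in the case on top of them; leave the lid off and the lock open, and leave the cone, mug, ball, flask and tin where they are.

Things in the scene. Friction and masses are not known exactly. Their poses are not given: they have to be found in the camera images.
- ledge: teak ledge, a fixed raised shelf 500 mm long (its x) and 440 mm deep (its y), top 120 mm above its origin. Origin: underside, middle of the straight edge over which the markers are pushed; +y points away from that edge into the ledge, so the case lies on the -y side of it
- case: fixed black aluminium case below and against the ledge's edge. Outside 250 (x) x 180 (y) x 80 mm high, walls 10 mm, inner floor 6 mm up, open on top without its lid, which rests on the wall tops; origin: centre of its underside (x along the ledge's edge, +y towards the ledge, z up). The lock's track sticks out of its -y face at the -x corner, to y -120, x -175 mm
- case_lip (a point): top middle of the case's stop lip, at its -y end: spans case y -85 to -91 mm, x -55 to 95 mm, and rises 7 mm above the shut lid's underside. The lid comes out only towards -y, its -y end lifted over this lip
- case_groove (a point): middle between the two roofed grooves at the case's ledge end, at wall-top height: each takes a side edge of the lid (|x| 101 to 123 mm, case y 44 to 84 mm, 10 mm high: 4 mm of play, so the lid can tilt about 0.1 rad). A back stop blocks +y; roofs and stop reach 96 mm up. The lid is clear of the grooves after 40 mm of travel
- lid: loose dark lid plate 240 (x) x 162 (y) x 6 mm, 0.16 to 0.26 kg, axes as the case's; origin: centre of its underside, at x 0, y 1, z 80 mm in the case's frame while shut. Handle on its top
- lid_handle (a point): middle of the top of the lid's aluminium handle rib: 14 mm wide (lid x), 44 mm long (lid y), standing 28 mm above the lid's top face; 30 mm from the lid's centre towards the lid's -y end. It is best gripped across its 14 mm width, so that the lid can tilt between the fingers
- lock (a joint): red lock slide of the case, m: 0 = locked (its tongue lies 1.5 mm over the lid's -y, -x corner and keeps that end down), starts at 0 to 0.006; 0.040 = end stop, tongue 12 mm clear of the lid. It slides towards the case's -x, stays where it is left, friction about 2.5 N
- lock_grip (a point): middle of the top of the lock's upright red grip: 16 mm (case x) by 24 mm (case y), the free part is 34 mm tall, its top 126 mm above the table; moves with the lock
- disc1: flat rigid round pitch marker, 72 mm across, 12 mm thick, 40 to 85 g, yellow with a white ring on top; origin: centre of its underside. Starts flat on the ledge, or is absent (None)
- disc2: flat rigid round pitch marker, 72 mm across, 12 mm thick, 40 to 85 g, blue with a white ring on top; origin: centre of its underside. Starts flat on the ledge, or is absent (None)
- disc3: flat rigid round pitch marker, 72 mm across, 12 mm thick, 40 to 85 g, yellow with a white ring on top; origin: centre of its underside. Starts flat on the ledge, or is absent (None)
- disc4: flat rigid round pitch marker, 72 mm across, 12 mm thick, 40 to 85 g, red with a white ring on top; origin: centre of its underside. Starts flat on the ledge, or is absent (None)
- disc5: flat rigid round pitch marker, 72 mm across, 12 mm thick, 40 to 85 g, blue with a white ring on top; origin: centre of its underside. Starts flat on the ledge, or is absent (None)
- cone: small orange marker cone, base 56 mm across, 72 mm tall, on the ledge among the markers; origin: centre of its underside. Leave alone
- mug: green ceramic mug, 80 mm across, 85 mm tall, at the back of the ledge; origin: centre of its underside. Leave alone
- ball_center (a point): centre of the white practice ball, 72 mm across, sitting in a low black rubber ring (48 mm across, 8 mm high) on the ledge. Leave alone
- bails: pair of ash bails banded side by side, 110 (its x) x 34 x 17 mm, 50 g, lying on the ledge; origin: centre of its underside. Goes into the case last
- flask: steel flask, 66 mm across, 190 mm tall, at the back of the ledge; origin: centre of its underside. Leave alone
- tin: blue tin, 70 mm across, 60 mm tall, at the back of the ledge; origin: centre of its underside. Leave alone
There are look-alikes about, which are no part of the job. Leave any brown look-alike of the disc3 alone.

How it is judged:
By the outcome, as a careful person would: the job done as asked, in the order asked, and still so for the second after the job is handed in, with the robot touching nothing.
Of disc1, disc2, disc3, disc4, disc5 only 3 to 5 are there at a start; the rules pass over those that are not, and their reading is None.
At some moment in a run one of disc1, disc2, disc3, disc4, disc5 may be knocked a few centimetres aside while the robot is not near it.
Once in a run the grip may slacken for a moment while it holds something.
It also fails if it takes over 210 s, if anything falls off the work surface, if the arm or the gripper's body presses on something with over 40 N, if the wrist force passes 120 N, or if a joint passes its speed limit or range.

## Working session

There is one attempt and no reset: what is moved stays moved. The work goes in short steps, Python scripts to look and compute and a tool call to move; the robot and the scene stay as the last step left them, time stands still between calls to the robot, and variables do not carry over. Pictures are saved under pics/ and viewed, and the job is handed in when it is done.

Besides the shell and the picture viewer there is one more tool, called in YAML: its name, and indented under it one key for each argument. send_rows: Moves the arm, as the interface text tells. Its arguments: {"type":"object","properties":{"increments":{"type":"array","items":{"type":"number"}},"newtons":{"type":"number"}},"required":["increments"]}

```bash
ls; mkdir -p pics; python3 - <<'E'
from bench import status,cams
import cv2
o=status.get_obs()
for k,v in o.items(): print(k,v)
for n in("scene","top","wrist"):
    f=cams.grab_frame(n); cv2.imwrite(f"pics/{n}0.png",f["frame"][:,:,::-1]); print(n,f["camera_matrix"],f["k1"],f["extrinsics"])
E
```

```text
pics
time 0.0
joint_pos [-1.42549575e+00  4.94195375e-01  1.34614342e+00  1.30175491e-05
  1.30250151e+00 -9.55187890e-02]
joint_vel [ 0.00182522 -0.00152223  0.00217054 -0.00041096  0.00023392  0.00093636]
joint_efforts [ 1.38417123e-03 -8.82144642e+01 -3.83866882e+01 -2.04950329e-04
  9.85306775e-03  4.27841417e-05]
tcp_pos [ 0.14901616 -0.60669026  0.30328846]
ee_rot [-3.11760809e+00 -3.77209517e-01  2.90577277e-05]
contact_force [0.53298476 0.40532641 0.33264547]
ft_torque [ 0.06326104 -0.04106664 -0.0035464 ]
gripper_width 0.9976160455997264
scene [[449.52937891   0.         280.2294546 ]
 [  0.         449.52937891 211.95158722]
 [  0.           0.           1.        ]] -0.09648863458139033 [[ 0.48808779  0.87264533  0.01613814 -0.3767884 ]
 [-0.56518646  0.30192209  0.76772868  0.22152575]
 [ 0.66508238 -0.38384005  0.64057181 -1.49120696]
 [ 0.          0.          0.          1.        ]]
top [[386.30000305   0.         275.07302444]
 [  0.         386.30000305 207.40847129]
 [  0.           0.           1.        ]] -0.09113626569176339 [[ 1.30343262e-01 -9.91468556e-01 -8.58392439e-04  1.26740784e-02]
 [ 9.69096572e-01  1.27219154e-01  2.11345975e-01 -6.34066740e-01]
 [-2.09433684e-01 -2.83793889e-02  9.77410938e-01 -9.04869150e-01]
 [ 0.00000000e+00  0.00000000e+00  0.00000000e+00  1.00000000e+00]]
wrist [[359.80192306   0.         281.23541134]
 [  0.         359.80192306 205.05769459]
 [  0.           0.           1.        ]] -0.07616460801502882 [[ 2.38067895e-01 -9.71248502e-01 -1.57933031e-04 -6.24652677e-01]
 [ 9.18327928e-01  2.25149188e-01 -3.25548245e-01  4.10159964e-02]
 [ 3.16223803e-01  7.73575509e-02  9.45525418e-01 -3.80156954e-01]
 [ 0.00000000e+00  0.00000000e+00  0.00000000e+00  1.00000000e+00]]
```

View pics/scene0.png

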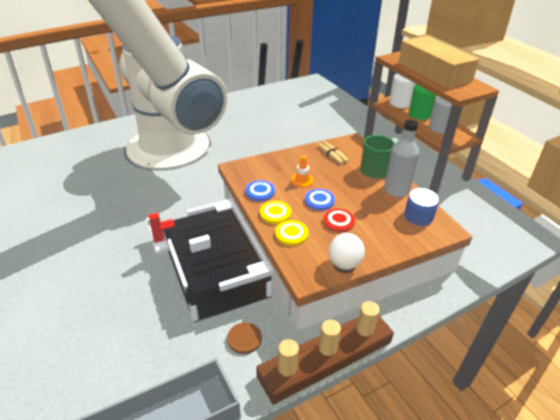

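View pics/top0.png

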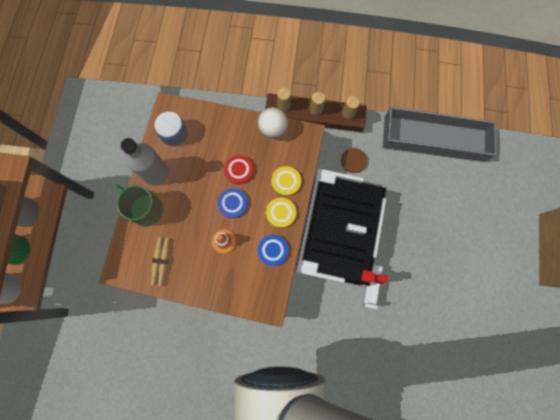

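View pics/wrist0.png

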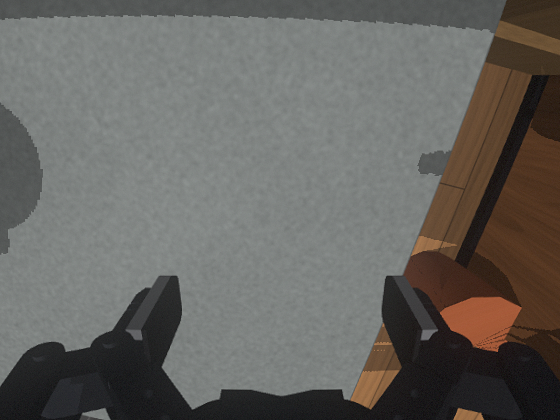

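The scene shows five markers on the ledge: blue ×2, yellow ×2 and red. The lidded case sits on the −y side with the red lock near top px (375,278). The brown look-alike lies on the table at top px (354,160). Next I'll measure positions.

```bash
cat > h.py <<'E'
import numpy as np, cv2
from bench import status,cams
def grab(n,save=None):
    f=cams.grab_frame(n)
    if save: cv2.imwrite(f"pics/{save}.png",f["frame"][:,:,::-1])
    return f
def ray(f,uv):
    K=f["camera_matrix"];d=np.array([f["k1"],0,0,0,0.])
    # cv2 model: r measured undistorted, same
    p=cv2.undistortPoints(np.array(uv,float).reshape(-1,1,2),K,d).reshape(-1,2)
    E=f["extrinsics"];R=E[:3,:3];c=-R.T@E[:3,3]
    dirs=np.c_[p[:,0],-p[:,1],-np.ones(len(p))]@R
    return c,dirs
def onz(f,uv,z):
    c,d=ray(f,uv); t=(z-c[2])/d[:,2]; return c+d*t[:,None]
def proj(f,P):
    E=f["extrinsics"];q=np.atleast_2d(P)@E[:3,:3].T+E[:3,3]
    q=q*[1,-1,-1]
    r,_=cv2.projectPoints(q,np.zeros(3),np.zeros(3),f["camera_matrix"],np.array([f["k1"],0,0,0,0.]))
    return r.reshape(-1,2)
def blobs(f,lo,hi,amin=30,lo2=None,hi2=None,roi=None):
    h=cv2.cvtColor(f["frame"],cv2.COLOR_RGB2HSV); m=cv2.inRange(h,np.array(lo),np.array(hi))
    if lo2 is not None: m|=cv2.inRange(h,np.array(lo2),np.array(hi2))
    if roi: k=np.zeros_like(m);k[roi[1]:roi[3],roi[0]:roi[2]]=255;m&=k
    cs,_=cv2.findContours(m,cv2.RETR_EXTERNAL,cv2.CHAIN_APPROX_NONE)
    return [c for c in cs if cv2.contourArea(c)>=amin]
def discs(f,z=.132,show=True):
    out=[]
    for n,a in dict(blue=((105,120,90),(130,255,255)),yellow=((22,150,120),(35,255,255)),red=((0,170,100),(8,255,255),30,(172,170,100),(180,255,255))).items():
        for c in blobs(f,a[0],a[1],60,*(a[3:] if len(a)>3 else ())):
            w=onz(f,c.reshape(-1,2),z)[:,:2].astype(np.float32)
            (x,y),r=cv2.minEnclosingCircle(w*1000)
            m=cv2.moments(c); out.append((n,x,y,r)); 
            if show: print(n,'px',c.reshape(-1,2).mean(0).round(),'xy mm',round(x,1),round(y,1),'r',round(r,1))
    return out
E
python3 - <<'E'
from h import *
for n in("top","scene"):
    f=grab(n); print(n); discs(f)
    im=cv2.cvtColor(f["frame"],cv2.COLOR_RGB2BGR)
    x0,y0,x1,y1=(290,150,410,320) if n=="top" else (130,180,300,330)
    cv2.imwrite(f"pics/{n}c.png",cv2.resize(im[y0:y1,x0:x1],None,fx=3.5,fy=3.5,interpolation=cv2.INTER_CUBIC))
f=grab("top")
print(onz(f,[(157,94),(325,124),(282,326),(102,285)],.12).round(3))
E
```

```text
top
blue px [273. 250.] xy mm 513.7 85.1 r 35.1
blue px [232. 203.] xy mm 611.7 194.6 r 34.5
yellow px [281. 212.] xy mm 603.2 77.9 r 36.8
yellow px [286. 181.] xy mm 681.9 75.8 r 36.6
red px [373. 277.] xy mm 480.4 -150.7 r 29.3
red px [239. 169.] xy mm 695.6 192.9 r 36.3
scene
blue px [319. 201.] xy mm 617.7 191.1 r 35.5
blue px [260. 192.] xy mm 520.4 81.5 r 36.4
blue px [500. 192.] xy mm 809.6 612.9 r 63.8
blue px [345.  41.] xy mm -267.6 1055.7 r 669.1
yellow px [283. 222.] xy mm 647.4 74.1 r 79.4
red px [164. 226.] xy mm 537.6 -165.1 r 22.2
red px [339. 217.] xy mm 696.3 192.5 r 14.1
red px [339. 219.] xy mm 700.8 187.8 r 40.5
[[ 0.874  0.436  0.12 ]
 [ 0.845 -0.003  0.12 ]
 [ 0.347  0.043  0.12 ]
 [ 0.38   0.47   0.12 ]]
```

View pics/topc.png

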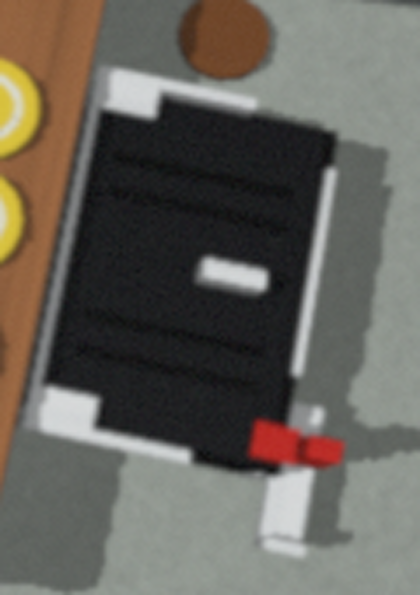

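View pics/scenec.png

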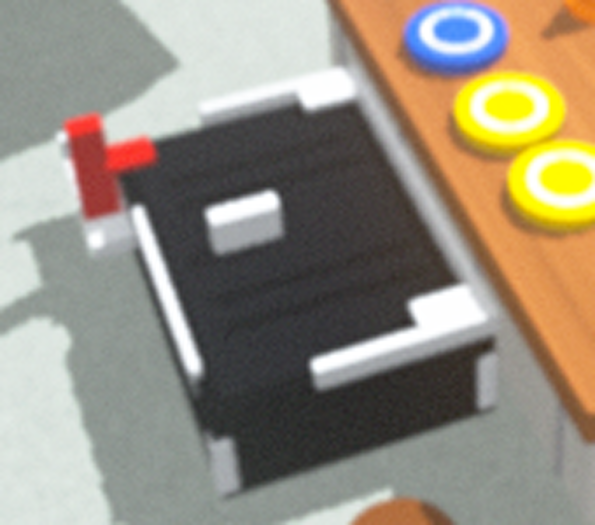

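```bash
cat >> h.py <<'E'
def tri(fa,a,fb,b):
    ca,da=ray(fa,[a]);cb,db=ray(fb,[b]);da=da[0]/np.linalg.norm(da[0]);db=db[0]/np.linalg.norm(db[0])
    s=np.linalg.lstsq(np.c_[da,-db],cb-ca,rcond=None)[0]; p=ca+da*s[0];q=cb+db*s[1]
    return (p+q)/2,np.linalg.norm(p-q)
E
python3 - <<'E'
from h import *
t=grab("top");s=grab("scene")
T=lambda u,v:(290+u/3.5,150+v/3.5); S=lambda u,v:(130+u/3.5,180+v/3.5)
print('edge both',onz(s,[(285,313),(219,174)],.12).round(4), onz(t,[(325,124),(282,326)],.12).round(4))
for n,a,b,z in [('handle',(235,273),(243,207),.114),('grip',(322,452),(84,125),.126),('lipA',(331,170),(202,372),.087),('lipB',(297,375),(138,211),.087),
 ('roof+x',(110,68),(490,318),.096),('roof-x',(42,390),(353,75),.096)]:
    print(n,tri(t,T(*a),s,S(*b)),onz(t,[T(*a)],z).round(4),onz(s,[S(*b)],z).round(4))
E
```

```text
edge both [[ 0.8619 -0.0425  0.12  ]
 [ 0.3953  0.0267  0.12  ]] [[ 0.8446 -0.0027  0.12  ]
 [ 0.3472  0.0426  0.12  ]]
handle (array([ 0.5933462 , -0.10611656,  0.11219824]), np.float64(0.0009616686465068545)) [[ 0.5928 -0.1062  0.114 ]] [[ 0.5955 -0.1062  0.114 ]]
grip (array([ 0.47990095, -0.1726636 ,  0.12139144]), np.float64(0.0006840441068884585)) [[ 0.4795 -0.1718  0.126 ]] [[ 0.4858 -0.1733  0.126 ]]
lipA (array([ 0.68279837, -0.17238745,  0.08286534]), np.float64(0.004754894005412786)) [[ 0.6809 -0.1736  0.087 ]] [[ 0.6876 -0.1711  0.087 ]]
lipB (array([ 0.53330393, -0.16026968,  0.08273963]), np.float64(0.0029276402687211647)) [[ 0.5323 -0.1606  0.087 ]] [[ 0.5387 -0.1599  0.087 ]]
roof+x (array([ 0.73395691, -0.0067899 ,  0.09343639]), np.float64(0.0030704538548846356)) [[ 0.7324 -0.008   0.096 ]] [[ 0.7366 -0.0065  0.096 ]]
roof-x (array([0.49798587, 0.01376183, 0.10617912]), np.float64(0.0013071845325579917)) [[0.4991 0.0138 0.096 ]] [[0.4858 0.018  0.096 ]]
```

send_rows:
  increments: [0.6,27.7,36.2,-4,0,0,0.1032,0.6,27.7,36.2,-4,0,0,0.1032,0.6,27.7,36.2,-4,0,0,0.1032,0.6,27.7,36.2,-4,0,0,0.1032,0.6,27.7,36.2,-4,0,0,0.1032,0.6,27.7,36.2,-4,0,0,0.1032,0.6,27.7,36.2,-4,0,0,0.1032,0.6,27.7,36.2,-4,0,0,0.1032,0.6,27.7,36.2,-4,0,0,0.1032,0.6,27.7,36.2,-4,0,0,0.1032,0.6,27.7,36.2,-4,0,0,0.1032,0.6,27.7,36.2,-4,0,0,0.1032]
  newtons: 30

```text
time: 1.9
tcp_pos: [0.4823, -0.1713, 0.2559]
ee_rot: [2.317, 2.121, 0.0]
contact_force: [0.6, -1.0, 0.4]
gripper_width: 0.598
```

```bash
python3 - <<'E'
from h import *
f=grab("wrist","w1"); print(status.get_obs()["tcp_pos"],status.get_obs()["ee_rot"])
t=grab("top","t1")
E
```

```text
[ 0.48456584 -0.16794001  0.2555122 ] [-2.30985011 -2.12928187 -0.00275128]
```

View pics/w1.png

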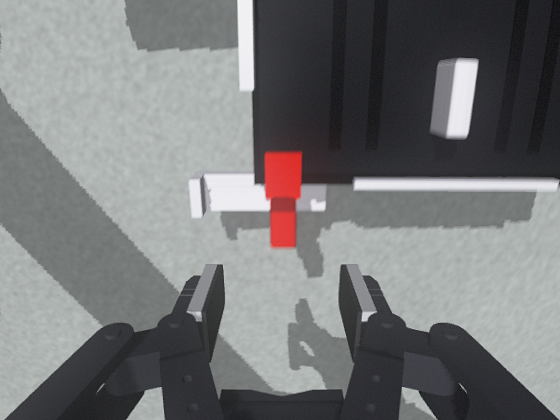

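```bash
python3 - <<'E'
from h import *
w=grab("wrist");E=w["extrinsics"];print('cam',-E[:3,:3].T@E[:3,3])
print(onz(w,[(271,246),(296,246),(296,198),(271,198)],.126).round(4))
print('tongue',onz(w,[(265,152),(301,152),(301,198),(265,198)],.092).round(4))
print('handle',onz(w,[(445,59),(478,60),(466,138),(432,133)],.114).round(4))
print('lip',onz(w,[(354,178),(354,190)],.087).round(4))
print('grip points z',[ (z,proj(w,[.482,-.172,z]).round()) for z in (.09,.126)])
E
```

```text
cam [ 0.49099127 -0.08573018  0.32500312]
[[ 0.4768 -0.1799  0.126 ]
 [ 0.492  -0.1812  0.126 ]
 [ 0.4942 -0.1505  0.126 ]
 [ 0.4797 -0.1493  0.126 ]]
tongue [[ 0.4769 -0.1284  0.092 ]
 [ 0.5003 -0.1304  0.092 ]
 [ 0.4982 -0.1619  0.092 ]
 [ 0.4738 -0.1598  0.092 ]]
handle [[ 0.5836 -0.0801  0.114 ]
 [ 0.6029 -0.0816  0.114 ]
 [ 0.5984 -0.1256  0.114 ]
 [ 0.5774 -0.1211  0.114 ]]
lip [[ 0.5355 -0.1523  0.087 ]
 [ 0.5353 -0.1609  0.087 ]]
grip points z [(0.09, array([[279., 213.]])), (0.126, array([[278., 233.]]))]
```

```bash
python3 - <<'E'
from h import *
for i in range(3):
    cams.grab_frame("wrist"); o=status.get_obs(); print(o["time"],o["tcp_pos"],o["ee_rot"],o["joint_vel"].round(3),o["contact_force"])
E
```

```text
2.1 [ 0.4817078  -0.17201713  0.25582732] [-2.31944707e+00 -2.11888468e+00  2.52077019e-04] [-0.034 -0.005  0.007 -0.004 -0.     0.002] [-0.86244234 -0.15827993 -0.1252143 ]
2.15 [ 0.48130529 -0.1727104   0.25587239] [-2.32108403e+00 -2.11706768e+00  3.80350986e-04] [-0.022 -0.005  0.003 -0.001  0.    -0.001] [-7.98447966e-01  1.80430184e-06 -3.87515492e-02]
2.2 [ 0.48111101 -0.17305644  0.25592998] [ 2.32189445e+00  2.11617858e+00 -2.93464318e-04] [-0.014 -0.003  0.002  0.     0.002 -0.001] [0.04582639 0.18919459 0.4186562 ]
```

send_rows:
  increments: [0.6,3,1.5,-21.5,0,0,0,0.6,0,0,-21.5,0,0,0,0.6,0,0,-21.5,0,0,0,0.6,0,0,-16,0,0,0,0.6,0,0,-5,0,0,0,0.1,0,0,0,0,0,0,0.1,0,0,0,0,0,0,0.1,0,0,0,0,0,0,0.1,0,0,0,0,0,0,0.1,0,0,0,0,0,0,0.1,0,0,0,0,0,0]
  newtons: 25

```text
time: 3.58
tcp_pos: [0.4834, -0.1713, 0.1711]
ee_rot: [-2.32, -2.117, 0.002]
contact_force: [-11.1, -4.3, 10.0]
gripper_width: 0.183
```

```bash
python3 - <<'E'
from h import *
f=grab("wrist","w2");o=status.get_obs(); print(o["tcp_pos"],o["contact_force"],o["gripper_width"])
E
```

```text
[ 0.48338328 -0.17129457  0.17107512] [-11.52762077  -4.73857397  10.17955995] 0.18332263360932197
```

View pics/w2.png

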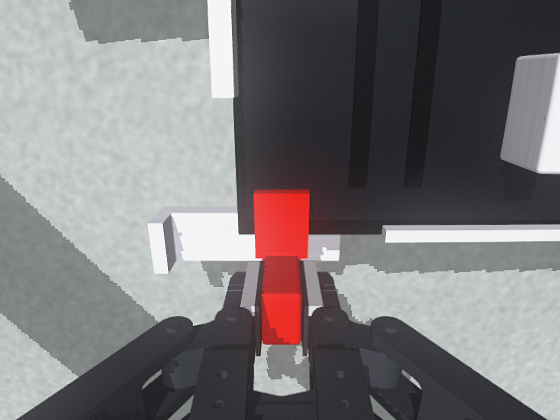

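send_rows:
  increments: [0.1,-6,0.55,0,0,0,0,0.1,-6,0.55,0,0,0,0,0.1,-6,0.55,0,0,0,0,0.1,-6,0.55,0,0,0,0,0.1,-5,0.5,0,0,0,0,0.1,-3,0.3,0,0,0,0,0.1,0,0,0,0,0,0]

```text
time: 4.5
tcp_pos: [0.4525, -0.1684, 0.171]
ee_rot: [2.32, 2.116, 0.0]
contact_force: [-1.2, -3.4, 9.6]
gripper_width: 0.18
```

send_rows:
  increments: [0.1,-3,0.3,0,0,0,0,0.1,-2,0.2,0,0,0,0,0.1,-2,0.2,0,0,0,0,0.1,-2,0.2,0,0,0,0,0.1,0,0,0,0,0,0]

```text
time: 5.12
tcp_pos: [0.4437, -0.1676, 0.1711]
ee_rot: [2.319, 2.116, 0.001]
contact_force: [0.7, -3.2, 9.0]
gripper_width: 0.184
```

send_rows:
  increments: [0.1,-2,0.2,0,0,0,0,0.1,-2,0.2,0,0,0,0,0.1,-1,0.1,0,0,0,0,0.1,0,0,0,0,0,0]

```text
time: 5.62
tcp_pos: [0.4424, -0.1675, 0.1712]
ee_rot: [2.316, 2.111, 0.008]
contact_force: [31.1, 6.3, -14.2]
gripper_width: 0.184
```

```bash
python3 - <<'E'
from h import *
f=grab("wrist","w3")
E
```

```text
(no output)
```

View pics/w3.png

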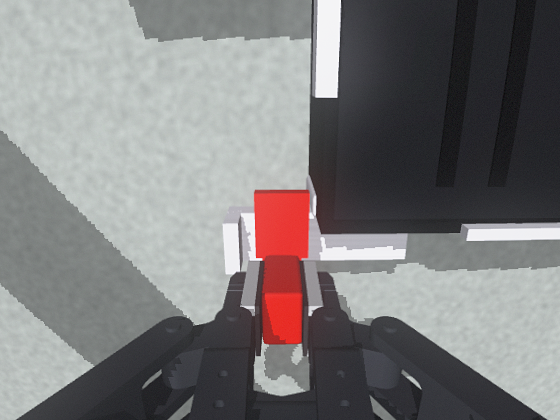

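send_rows:
  increments: [0.5,0,0,0,0,0,0,0.5,0,0,0,0,0,0,0.5,0,0,0,0,0,0,0.5,0,0,40,0,0,0,0.5,39,15,20,0,0,0,0.5,39,15,0,0,0,0,0.5,39,15,0,0,0,0,0.5,38,16,-20,0,0,0,0.5,0,0,-8,0,0,0,0.5,0,0,0,0,0,0,0.5,0,0,0,0,0,0]

```text
time: 7.05
tcp_pos: [0.5928, -0.1061, 0.2028]
ee_rot: [-2.322, -2.117, 0.0]
contact_force: [0.4, -0.1, -0.7]
gripper_width: 0.499
```

```bash
python3 - <<'E'
from h import *
f=grab("wrist","w4");o=status.get_obs(); print(o["tcp_pos"],o["contact_force"],o["gripper_width"])
t=grab("top","t4")
E
```

```text
[ 0.59294327 -0.10612295  0.20299387] [-0.06941093  0.53992227  0.21972599] 0.49623638518314644
```

View pics/w4.png

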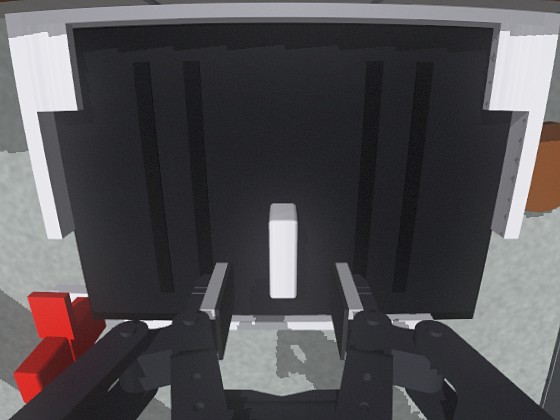

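View pics/t4.png

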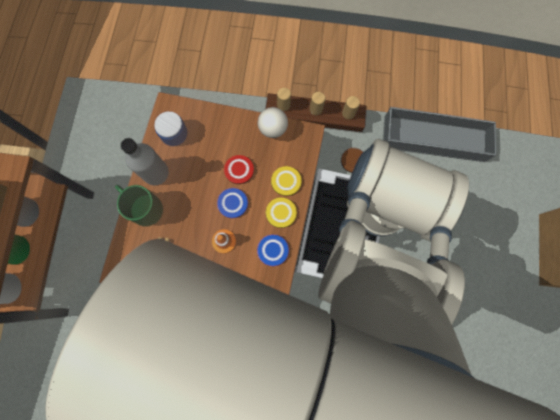

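```bash
python3 - <<'E'
from h import *
f=grab("wrist")
p=onz(f,[(270,220),(297,220),(297,298),(270,298)],.114);print(p.round(4),p.mean(0))
print('lid bottom',onz(f,[(93,314),(474,318),(75,25),(499,25)],.086).round(4))
E
```

```text
[[ 0.5905 -0.0837  0.114 ]
 [ 0.6032 -0.0848  0.114 ]
 [ 0.5999 -0.1278  0.114 ]
 [ 0.586  -0.1265  0.114 ]] [ 0.59489364 -0.10571379  0.114     ]
lid bottom [[ 0.4703 -0.1479  0.086 ]
 [ 0.7109 -0.1737  0.086 ]
 [ 0.5042  0.0154  0.086 ]
 [ 0.7103 -0.0034  0.086 ]]
```

send_rows:
  increments: [0.5,2,0.5,-20,0,0,0,0.5,0,0,-13,0,0,0,0.5,0,0,-4,0,0,0,0.05,0,0,0,0,0,0,0.05,0,0,0,0,0,0,0.05,0,0,0,0,0,0,0.05,0,0,0,0,0,0,0.05,0,0,0,0,0,0,0.05,0,0,0,0,0,0]
  newtons: 40

```text
time: 8.32
tcp_pos: [0.5957, -0.1052, 0.1659]
ee_rot: [2.32, 2.117, 0.001]
contact_force: [-0.9, 0.6, 6.7]
gripper_width: 0.152
```

send_rows:
  increments: [0.05,0.1,1.3,3,-0.0249,0.0023,0,0.05,0.1,1.3,3,-0.0249,0.0023,0,0.05,0.1,1.3,3,-0.0249,0.0023,0,0.05,0,0,0,0,0,0,0.05,0,0,0,0,0,0]

```text
time: 8.95
tcp_pos: [0.5957, -0.1012, 0.1743]
ee_rot: [2.283, 2.083, -0.086]
contact_force: [-0.7, 0.2, -2.1]
gripper_width: 0.154
```

```bash
python3 - <<'E'
from h import *
f=grab("wrist","w5");s=grab("scene","s5")
cv2.imwrite("pics/s5.png",cv2.resize(s["frame"][170:340,110:310,::-1],None,fx=3.5,fy=3.5,interpolation=cv2.INTER_CUBIC))
E
```

```text
(no output)
```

View pics/w5.png

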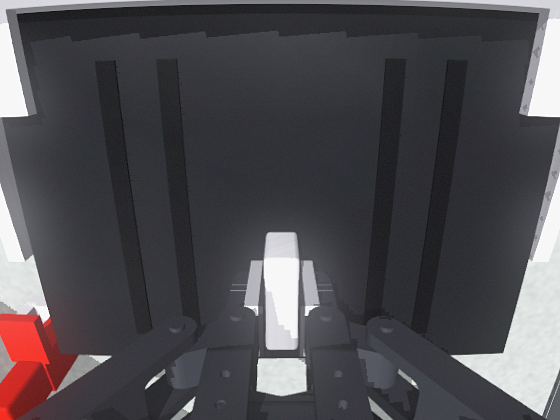

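View pics/s5.png

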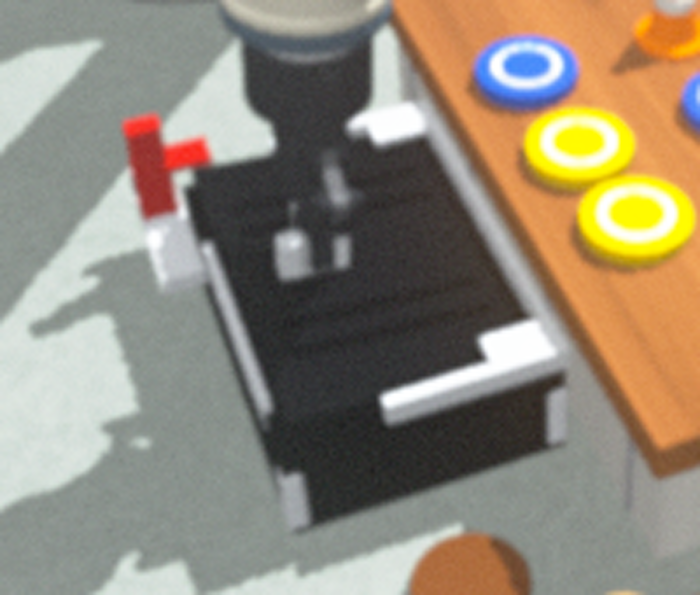

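send_rows:
  increments: [0.05,0,0,1,0,0,0,0.05,-0.3,-3,0,0,0,0,0.05,-0.3,-3,0,0,0,0,0.05,-0.4,-4,0,0,0,0,0.05,-0.4,-4,0,0,0,0,0.05,0,0,0,0,0,0]

```text
time: 9.8
tcp_pos: [0.5943, -0.1156, 0.1754]
ee_rot: [2.283, 2.082, -0.086]
contact_force: [0.3, 0.0, -1.8]
gripper_width: 0.151
```

```bash
python3 - <<'E'
from h import *
f=grab("wrist","w6")
E
```

```text
(no output)
```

View pics/w6.png

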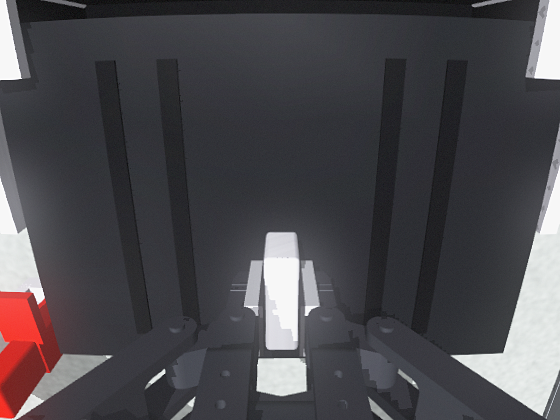

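send_rows:
  increments: [0.05,-0.6,-6,0,0,0,0,0.05,-0.6,-6,0,0,0,0,0.05,-0.6,-6,0,0,0,0,0.05,-0.6,-6,0,0,0,0,0.05,-0.6,-6,0,0,0,0,0.05,-0.7,-7,0,0,0,0,0.05,-0.7,-7,0,0,0,0,0.05,0,0,0,0,0,0]

```text
time: 10.85
tcp_pos: [0.5899, -0.1598, 0.1754]
ee_rot: [2.283, 2.082, -0.086]
contact_force: [-0.2, 0.8, -1.1]
gripper_width: 0.156
```

```bash
python3 - <<'E'
from h import *
f=grab("wrist","w7")
E
```

```text
(no output)
```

View pics/w7.png

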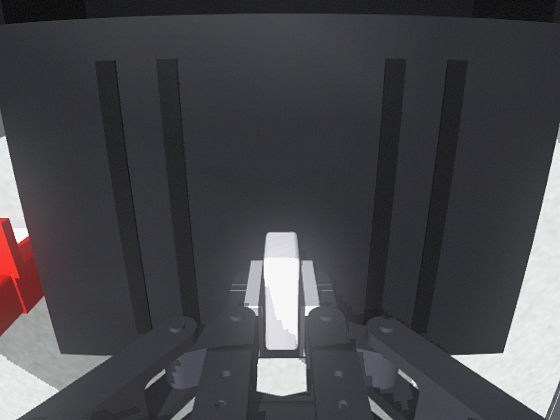

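send_rows:
  increments: [0.05,0,0,10,0,0,0,0.05,0,0,15,0.0249,-0.0023,0,0.05,0,0,15,0.0249,-0.0023,0,0.05,0,0,10,0.0249,-0.0023,0,0.05,-1,-10,0,0,0,0,0.05,-2,-20,0,0,0,0,0.05,-3,-30,0,0,0,0,0.05,-3,-30,0,0,0,0,0.05,-3,-30,0,0,0,0,0.05,-3,-35,0,0,0,0,0.05,-3,-35,0,0,0,0,0.05,-1,-20,0,0,0,0]

```text
time: 12.4
tcp_pos: [0.57, -0.3718, 0.2246]
ee_rot: [-2.322, -2.115, 0.001]
contact_force: [1.2, 0.0, -1.7]
gripper_width: 0.156
```

```bash
python3 - <<'E'
from h import *
f=grab("wrist","w8");grab("top","t8"); grab("scene","s8")
E
```

```text
(no output)
```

View pics/w8.png

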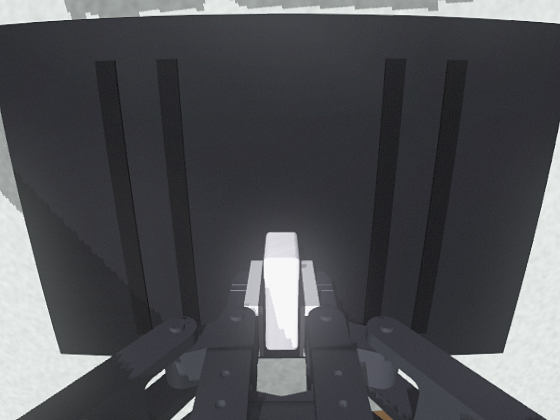

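View pics/t8.png

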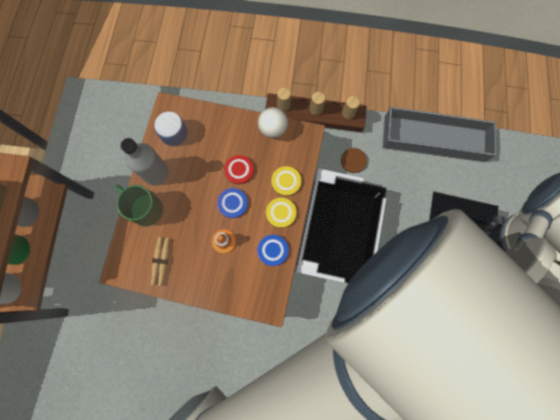

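View pics/s8.png

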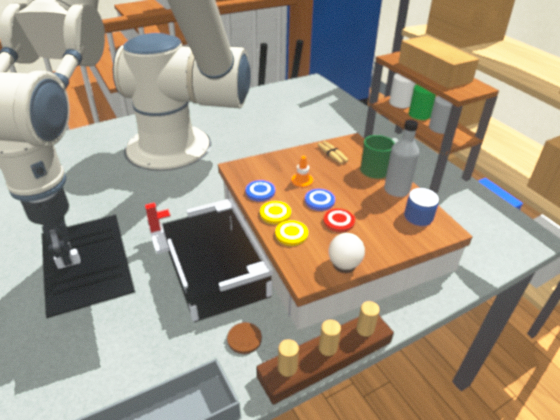

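send_rows:
  increments: [0.05,0,0,-25,0,0,0,0.05,0,0,-30,0,0,0,0.05,0,0,-30,0,0,0,0.05,0,0,-25,0,0,0,0.05,0,0,-15,0,0,0,0.05,0,0,-6,0,0,0,0.05,0,0,-3,0,0,0,0.05,0,0,-2,0,0,0,0.05,0,0,0,0,0,0]

```text
time: 13.68
tcp_pos: [0.5711, -0.3694, 0.0898]
ee_rot: [2.32, 2.117, 0.0]
contact_force: [-0.2, -0.4, -1.7]
gripper_width: 0.153
```

send_rows:
  increments: [0.05,0,0,-2,0,0,0,0.05,0,0,-1.5,0,0,0,0.05,0,0,0,0,0,0]

```text
time: 14.05
tcp_pos: [0.571, -0.3693, 0.0859]
ee_rot: [2.321, 2.117, 0.0]
contact_force: [-0.7, -0.1, 0.7]
gripper_width: 0.153
```

send_rows:
  increments: [0.35,0,0,0,0,0,0,0.35,0,0,0,0,0,0,0.35,0,0,10,0,0,0,0.35,0,0,35,0,0,0,0.35,0,0,55,0,0,0,0.35,0,30,55,0,0,0,0.35,0,50,20,0,0,0,0.35,0,50,0,0,0,0,0.35,0,50,0,0,0,0,0.35,0,50,0,0,0,0,0.35,0,20,0,0,0,0,0.35,0,0,0,0,0,0]

```text
time: 15.55
tcp_pos: [0.5711, -0.1185, 0.2613]
ee_rot: [2.319, 2.119, 0.0]
contact_force: [-0.2, 0.4, 0.6]
gripper_width: 0.35
```

```bash
python3 - <<'E'
from h import *
f=grab("wrist","w9");t=grab("top","t9"); grab("scene","s9"); 
print(status.get_obs()["tcp_pos"]);discs(t);discs(f)
E
```

```text
[ 0.57113769 -0.12052494  0.26091326]
blue px [273. 250.] xy mm 513.7 85.1 r 35.1
blue px [232. 203.] xy mm 611.6 194.8 r 34.6
yellow px [281. 212.] xy mm 603.8 78.0 r 36.6
yellow px [286. 181.] xy mm 681.9 76.0 r 36.4
red px [239. 169.] xy mm 697.0 192.0 r 36.4
red px [112. 276.] xy mm 459.8 -145.0 r 35.9
```

View pics/w9.png

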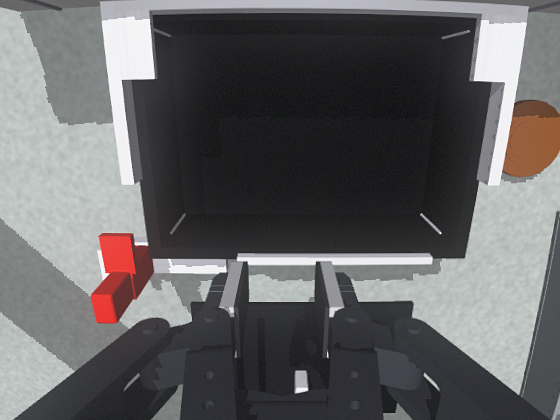

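View pics/s9.png

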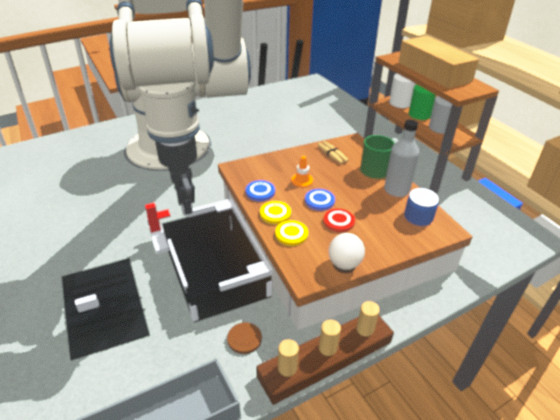

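send_rows:
  increments: [0.5,5,43,0,0,0,0,0.5,6,43,0,0,0,0,0.5,6,43,0,0,0,0,0.5,6,43,0,0,0,0,0.5,6,43,0,0,0,0,0.5,6,42,0,0,0,0,0.5,0,0,0,0,0,0,0.5,0,0,0,0,0,0]

```text
time: 16.7
tcp_pos: [0.6062, 0.1365, 0.2606]
ee_rot: [2.321, 2.117, -0.001]
contact_force: [0.3, -0.6, -0.7]
gripper_width: 0.497
```

```bash
python3 - <<'E'
from h import *
f=grab("wrist","w10");
print(status.get_obs()["tcp_pos"]);discs(f)
E
```

```text
[0.60618385 0.13628155 0.26063615]
blue px [149. 309.] xy mm 514.9 85.2 r 18.8
blue px [143. 287.] xy mm 516.3 91.2 r 37.3
blue px [283. 127.] xy mm 613.4 195.0 r 35.3
yellow px [408. 304.] xy mm 683.7 75.0 r 18.9
yellow px [286. 306.] xy mm 605.4 81.1 r 37.7
yellow px [417. 280.] xy mm 684.3 82.1 r 37.4
red px [432. 118.] xy mm 696.1 192.9 r 36.5
```

View pics/w10.png

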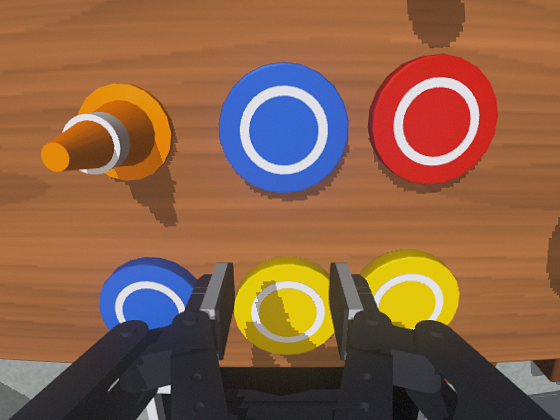

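send_rows:
  increments: [0.42,3,-8.5,-20,0,0,0,0.42,0,0,-20,0,0,0,0.42,0,0,-15,0,0,0,0.42,0,0,-6,0,0,0,0.42,0,0,-2,0,0,0,0.42,0,0,-2,0,0,0,0.42,0,0,0,0,0,0]

```text
time: 17.62
tcp_pos: [0.6091, 0.1292, 0.196]
ee_rot: [2.32, 2.117, 0.001]
contact_force: [-0.6, -0.1, -0.4]
gripper_width: 0.417
```

```bash
python3 - <<'E'
from h import *
f=grab("wrist","w11");print(status.get_obs()["contact_force"],status.get_obs()["tcp_pos"])
E
```

```text
[ 0.05648974  0.36568817 -0.29473631] [0.6090614 0.1292501 0.1960875]
```

View pics/w11.png

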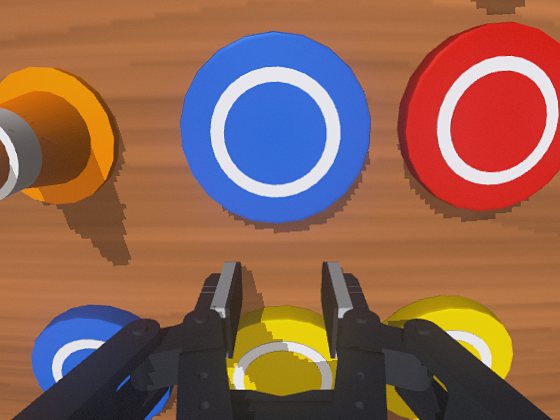

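send_rows:
  increments: [0.42,0,0,-2,0,0,0,0.42,0,0,0,0,0,0]

```text
time: 17.92
tcp_pos: [0.6089, 0.1292, 0.1937]
ee_rot: [-2.321, -2.117, 0.0]
contact_force: [0.0, 0.6, 0.0]
gripper_width: 0.417
```

send_rows:
  increments: [0.42,0,0,-1.5,0,0,0,0.42,0,0,0,0,0,0]

```text
time: 18.18
tcp_pos: [0.6089, 0.1292, 0.1921]
ee_rot: [-2.321, -2.117, 0.0]
contact_force: [-0.1, 0.5, -1.0]
gripper_width: 0.418
```

send_rows:
  increments: [0.42,-0.7,-8,0,0,0,0,0.42,-0.7,-8,0,0,0,0,0.42,-0.7,-8,0,0,0,0,0.42,-0.7,-8,0,0,0,0,0.42,-0.7,-8,0,0,0,0,0.42,-0.7,-8,0,0,0,0,0.42,-0.7,-8,0,0,0,0,0.42,-1.1,-12,0,0,0,0,0.42,-1.8,-20,0,0,0,0,0.42,-1.8,-20,0,0,0,0,0.42,0,0,0,0,0,0]

```text
time: 19.55
tcp_pos: [0.5992, 0.0192, 0.1923]
ee_rot: [2.323, 2.115, -0.0]
contact_force: [0.5, 0.3, 0.0]
gripper_width: 0.419
```

```bash
python3 - <<'E'
from h import *
f=grab("wrist","w12");grab("scene","s12");print(status.get_obs()["contact_force"],status.get_obs()["tcp_pos"])
E
```

```text
[-1.05704887  0.30836673 -0.11888716] [0.59935937 0.0207125  0.19229519]
```

View pics/w12.png

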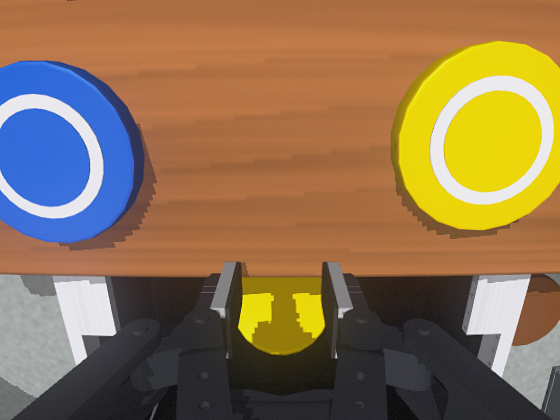

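View pics/s12.png

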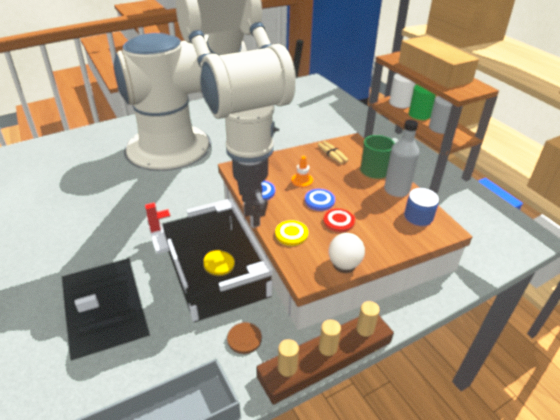

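send_rows:
  increments: [0.5,0,0,30,0,0,0,0.5,-20,28,20,0,0,0.1,0.5,-30,32,0,0,0,0.1,0.5,-30,32,0,0,0,0.1,0.5,-20,20,0,0,0,0.1,0.5,0,0,0,0,0,0,0.5,0,0,0,0,0,0]

```text
time: 20.52
tcp_pos: [0.4999, 0.1332, 0.2424]
ee_rot: [1.854, 2.535, 0.001]
contact_force: [0.3, 0.9, -0.7]
gripper_width: 0.504
```

```bash
python3 - <<'E'
from h import *
f=grab("wrist","w13");t=grab("top","t13");print(status.get_obs()["contact_force"],status.get_obs()["tcp_pos"]);discs(f);discs(t)
E
```

```text
[-0.41909888 -0.11282944 -0.21644024] [0.50004952 0.13278471 0.24225997]
blue px [281. 311.] xy mm 514.0 88.6 r 37.5
blue px [503. 194.] xy mm 609.5 194.4 r 37.7
yellow px [287. 388.] xy mm 536.4 37.1 r 12.2
yellow px [520. 378.] xy mm 685.8 79.5 r 17.9
yellow px [524. 362.] xy mm 679.3 83.5 r 40.5
yellow px [336. 233.] xy mm 571.6 -54.4 r 32.0
yellow px [286. 180.] xy mm 683.2 76.7 r 16.0
yellow px [287. 178.] xy mm 682.0 76.0 r 36.4
red px [366. 293.] xy mm 443.1 -135.5 r 15.7
red px [239. 169.] xy mm 696.7 192.5 r 35.5
```

View pics/w13.png

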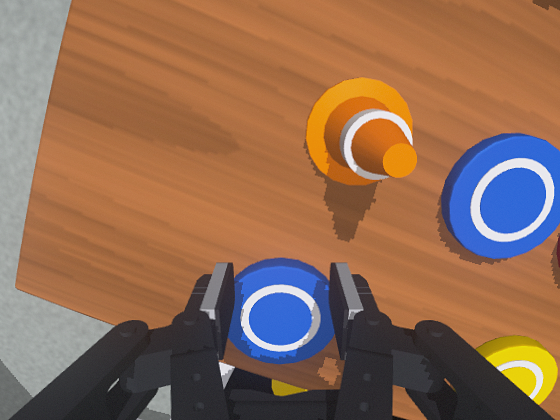

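send_rows:
  increments: [0.5,0,0,-25,0,0,0,0.5,0,0,-18,0,0,0,0.5,0,0,-7.5,0,0,0,0.5,3,-9,0,0,0,0,0.5,4.6,-7.2,0,0,0,0,0.5,4.6,-7.2,0,0,0,0,0.5,4.6,-7.2,0,0,0,0,0.5,4.6,-7.2,0,0,0,0,0.5,4.6,-7.2,0,0,0,0,0.5,0,0,0,0,0,0]

```text
time: 21.88
tcp_pos: [0.5257, 0.0876, 0.1917]
ee_rot: [1.855, 2.536, 0.0]
contact_force: [0.1, -0.2, 0.1]
gripper_width: 0.502
```

```bash
python3 - <<'E'
from h import *
f=grab("wrist","w14");print(status.get_obs()["contact_force"],status.get_obs()["tcp_pos"]);discs(f)
E
```

```text
[-0.14623487  0.3404354  -0.34636925] [0.52543207 0.08794453 0.19170941]
blue px [282. 368.] xy mm 539.1 48.7 r 19.0
blue px [282. 340.] xy mm 535.9 57.2 r 34.0
blue px [554. 120.] xy mm 602.5 188.2 r 13.7
blue px [527. 114.] xy mm 602.2 189.4 r 34.0
yellow px [551. 392.] xy mm 680.2 71.9 r 18.2
yellow px [533. 353.] xy mm 655.9 89.5 r 21.6
```

View pics/w14.png

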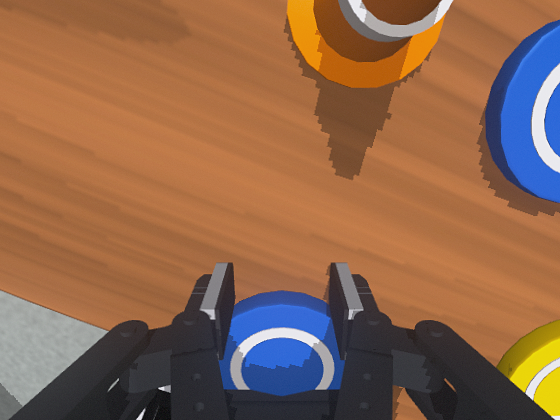

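send_rows:
  increments: [0.5,5.5,-7,0,0,0,0,0.5,5.5,-7,0,0,0,0,0.5,3,-10,0,0,0,0,0.5,4.5,-18,0,0,0,0,0.5,4.5,-20,0,0,0,0,0.5,0,0,0,0,0,0]

```text
time: 22.68
tcp_pos: [0.5488, 0.0242, 0.1917]
ee_rot: [1.856, 2.534, 0.0]
contact_force: [-0.3, 0.7, 0.6]
gripper_width: 0.502
```

```bash
python3 - <<'E'
from h import *
f=grab("wrist","w15");grab("scene","s15");print(status.get_obs()["contact_force"],status.get_obs()["tcp_pos"])
E
```

```text
[ 0.04845818 -0.15737597  0.57810764] [0.54831433 0.02566619 0.19169706]
```

View pics/w15.png

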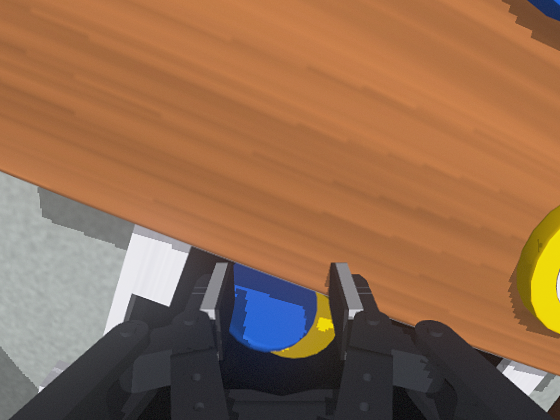

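View pics/s15.png

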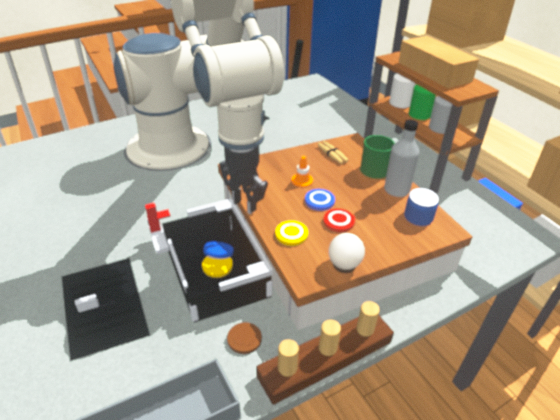

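send_rows:
  increments: [0.5,0,0,30,0,0,0,0.5,20,20,20,0,0,-0.14,0.5,40,25,0,0,0,-0.14,0.5,40,25,0,0,0,-0.14,0.5,34,17,0,0,0,-0.14,0.5,20,10,0,0,0,-0.14,0.5,0,0,0,0,0,0,0.5,0,0,0,0,0,0]

```text
time: 23.78
tcp_pos: [0.7016, 0.1232, 0.2415]
ee_rot: [-2.609, -1.75, 0.001]
contact_force: [-0.8, -0.1, -0.2]
gripper_width: 0.504
```

```bash
python3 - <<'E'
from h import *
f=grab("wrist","w16");t=grab("top","t16");print(status.get_obs()["ee_rot"],status.get_obs()["tcp_pos"]);discs(f);discs(t)
E
```

```text
[-2.60983462e+00 -1.74845411e+00  7.19158868e-04] [0.70165103 0.12292392 0.24185662]
blue px [ 80. 180.] xy mm 615.8 196.1 r 37.0
yellow px [277. 391.] xy mm 658.5 27.1 r 7.9
yellow px [283. 313.] xy mm 685.2 78.7 r 37.9
red px [220. 124.] xy mm 698.0 192.4 r 35.5
blue px [329. 249.] xy mm 534.1 -43.5 r 32.4
yellow px [337. 230.] xy mm 572.0 -54.9 r 31.4
red px [365. 293.] xy mm 443.4 -134.1 r 14.5
```

View pics/w16.png

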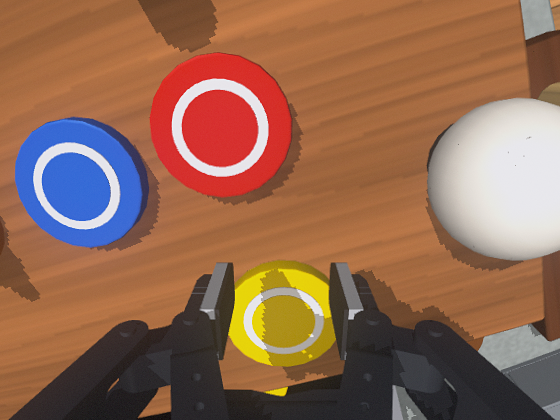

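View pics/t16.png

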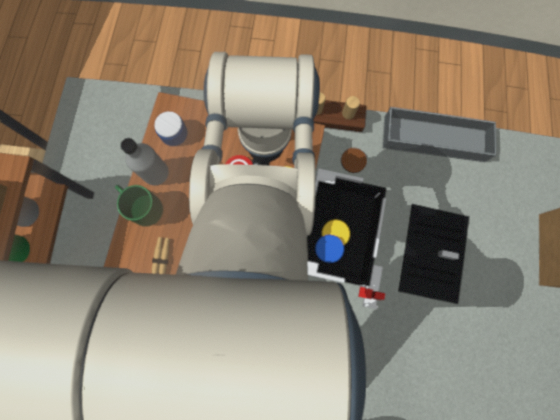

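send_rows:
  increments: [0.5,0,0,-25,0,0,0,0.5,0,0,-18,0,0,0,0.5,0,0,-7,0,0,0,0.5,-3.8,-9.2,0,0,0,0,0.5,-3.9,-7,0,0,0,0,0.5,-3.9,-7,0,0,0,0,0.5,-3.9,-7,0,0,0,0,0.5,-3.9,-7,0,0,0,0,0.5,-3.9,-7,0,0,0,0,0.5,-3.9,-7,0,0,0,0,0.5,0,0,0,0,0,0]

```text
time: 25.25
tcp_pos: [0.6749, 0.0714, 0.1917]
ee_rot: [-2.612, -1.746, 0.0]
contact_force: [0.2, -0.7, -0.7]
gripper_width: 0.504
```

```bash
python3 - <<'E'
from h import *
f=grab("wrist","w17");print(status.get_obs()["tcp_pos"]);discs(f)
E
```

```text
[0.67508392 0.07170666 0.19176963]
blue px [14. 74.] xy mm 616.9 192.4 r 18.3
blue px [46. 84.] xy mm 622.8 184.2 r 32.6
yellow px [281. 368.] xy mm 659.9 33.7 r 19.0
yellow px [282. 340.] xy mm 663.5 42.2 r 34.0
red px [202.  10.] xy mm 693.7 183.1 r 15.8
red px [204.  37.] xy mm 693.8 183.1 r 33.5
```

View pics/w17.png

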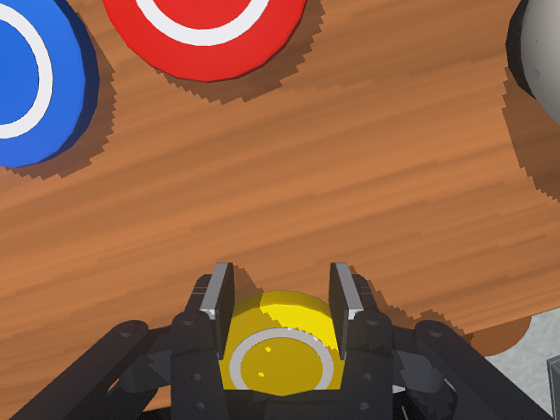

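send_rows:
  increments: [0.5,-4,-8,0,0,0,0,0.5,-4,-10,0,0,0,0,0.5,-6,-18,0,0,0,0,0.5,-6,-19,0,0,0,0,0.5,0,0,0,0,0,0]

```text
time: 25.92
tcp_pos: [0.6546, 0.0149, 0.1918]
ee_rot: [2.613, 1.744, -0.001]
contact_force: [1.1, 0.8, 0.4]
gripper_width: 0.5
```

```bash
python3 - <<'E'
from h import *
f=grab("wrist","w18");t=grab("scene","s18");print(status.get_obs()["tcp_pos"])
E
```

```text
[0.6551415  0.01643812 0.19182218]
```

View pics/w18.png

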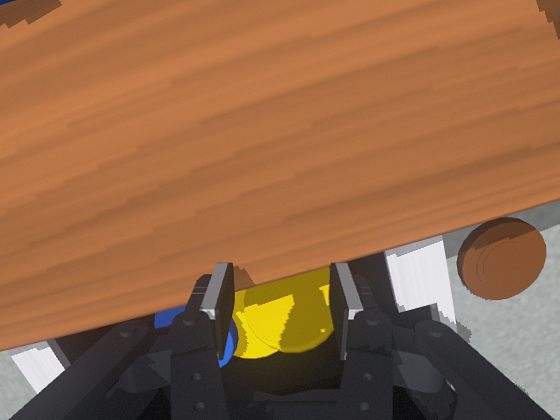

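View pics/s18.png

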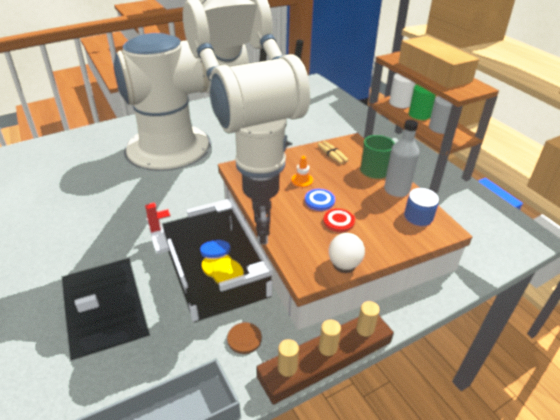

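```bash
python3 - <<'E'
from h import *
t=grab("top")
print('flask top',onz(t,[(129,146)],.31),'flask base',onz(t,[(158,175)],.12),'ball',onz(t,[(273,122)],.165),'tin top',onz(t,[(168,122)],.18),'cone tip',onz(t,[(223,238)],.19),'bails',onz(t,[(153,284),(166,286),(173,239),(158,236)],.137))
s=grab("scene"); print('flask',tri(t,(129,146),s,(410,128)),'cone',tri(t,(222,238),s,(303,157)),'mug',onz(t,[(135,205)],.2))
E
```

```text
flask top [[0.66063876 0.39051672 0.31      ]] flask base [[0.65898063 0.38825866 0.12      ]] ball [[0.81217626 0.12439985 0.165     ]] tin top [[0.77467149 0.36953145 0.18      ]] cone tip [[0.51907314 0.19441979 0.19      ]] bails [[0.39998882 0.34442471 0.137     ]
 [0.399819   0.31397662 0.137     ]
 [0.50744124 0.31724659 0.137     ]
 [0.50958847 0.35348046 0.137     ]]
flask (array([0.6644728 , 0.3954692 , 0.29517741]), np.float64(0.0037113004983787175)) cone (array([0.51980716, 0.1986728 , 0.19081085]), np.float64(0.004894989924014138)) mug [[0.56397314 0.39732775 0.2       ]]
```

send_rows:
  increments: [0.5,0,0,30,0,0,0,0.5,5,20,20,0,0,0,0.5,14,48,0,0,0,0,0.5,14,48,0,0,0,0,0.5,14,48,0,0,0,0,0.5,12,45,0,0,0,0,0.5,2,14,0,0,0,0,0.5,0,0,0,0,0,0,0.5,0,0,0,0,0,0]

```text
time: 27.25
tcp_pos: [0.716, 0.2388, 0.2418]
ee_rot: [2.612, 1.746, -0.001]
contact_force: [0.1, -0.6, -0.7]
gripper_width: 0.504
```

```bash
python3 - <<'E'
from h import *
f=grab("wrist","w19");t=grab("top","t19");print(status.get_obs()["tcp_pos"]);discs(f);discs(t)
E
```

```text
[0.71616561 0.23859062 0.24192646]
blue px [163. 392.] xy mm 601.6 168.8 r 7.7
blue px [146. 315.] xy mm 620.9 223.1 r 26.4
blue px [282.   7.] xy mm 762.7 349.7 r 23.2
red px [281. 312.] xy mm 698.6 195.7 r 38.0
blue px [329. 249.] xy mm 533.8 -43.4 r 32.3
yellow px [337. 221.] xy mm 600.2 -62.5 r 51.3
red px [365. 293.] xy mm 443.6 -135.2 r 15.2
red px [249. 168.] xy mm 700.3 176.5 r 31.0
```

View pics/w19.png

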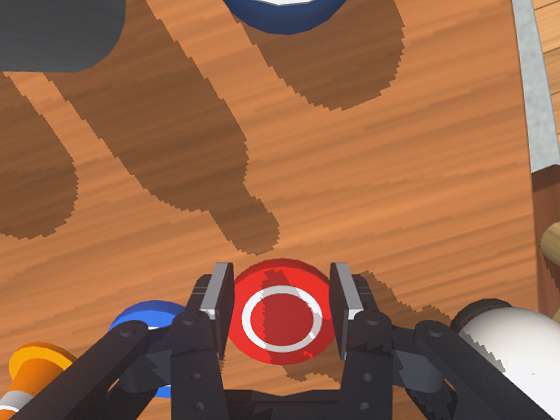

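send_rows:
  increments: [0.5,0,0,-25,0,0,0,0.5,0,0,-18,0,0,0,0.5,0,0,-7,0,0,0,0.5,-3.8,-9.2,0,0,0,0,0.5,-0.8,-9,0,0,0,0,0.5,-0.8,-9,0,0,0,0,0.5,-0.8,-9,0,0,0,0,0.5,-0.8,-9,0,0,0,0,0.5,-0.8,-9,0,0,0,0,0.5,-0.8,-9,0,0,0,0,0.5,-0.8,-9,0,0,0,0,0.5,-0.8,-9,0,0,0,0]

```text
time: 28.85
tcp_pos: [0.7059, 0.1582, 0.1917]
ee_rot: [-2.611, -1.747, -0.0]
contact_force: [-0.0, 0.3, 0.6]
gripper_width: 0.501
```

```bash
python3 - <<'E'
from h import *
f=grab("wrist","w20");print(status.get_obs()["tcp_pos"],status.get_obs()["contact_force"]);discs(f)
E
```

```text
[0.70586255 0.15708064 0.19171193] [ 1.04276847 -0.48034774 -0.03988894]
blue px [ 51. 294.] xy mm 613.1 194.5 r 19.0
blue px [ 61. 284.] xy mm 617.3 197.0 r 38.3
red px [281. 367.] xy mm 691.4 121.4 r 18.8
red px [281. 338.] xy mm 694.8 129.5 r 34.3
```

View pics/w20.png

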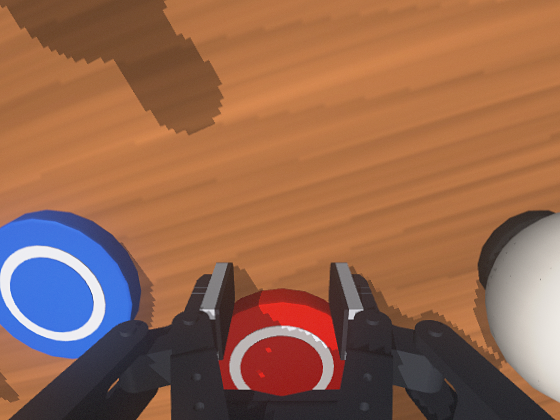

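send_rows:
  increments: [0.5,-4.2,-8.5,0,0,0,0,0.5,-4.2,-8.5,0,0,0,0,0.5,-4.2,-8.5,0,0,0,0,0.5,-4.2,-8.5,0,0,0,0,0.5,-4.2,-8.5,0,0,0,0,0.5,-4.2,-8.5,0,0,0,0,0.5,-4.2,-8.5,0,0,0,0,0.5,-4.2,-8.5,0,0,0,0,0.5,-4.2,-8.5,0,0,0,0,0.5,-4.2,-8.5,0,0,0,0,0.5,0,0,0,0,0,0]

```text
time: 30.28
tcp_pos: [0.6637, 0.0731, 0.1918]
ee_rot: [-2.612, -1.746, 0.0]
contact_force: [0.6, 0.2, 0.1]
gripper_width: 0.501
```

```bash
python3 - <<'E'
from h import *
f=grab("wrist","w21");print(status.get_obs()["tcp_pos"],status.get_obs()["contact_force"]);discs(f)
E
```

```text
[0.66391335 0.07352433 0.19178692] [0.39775254 0.01085063 0.08504982]
blue px [26. 61.] xy mm 613.4 194.9 r 18.9
blue px [69. 88.] xy mm 619.2 185.4 r 33.5
red px [281. 368.] xy mm 648.5 35.2 r 18.9
red px [281. 339.] xy mm 652.2 43.7 r 33.9
```

View pics/w21.png

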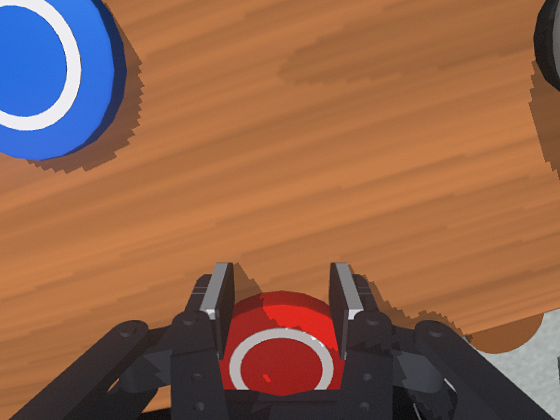

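send_rows:
  increments: [0.5,-4.2,-8.5,0,0,0,0,0.5,-4,-12,0,0,0,0,0.5,-5,-18,0,0,0,0,0.5,-5,-18,0,0,0,0,0.5,0,0,0,0,0,0]

```text
time: 30.95
tcp_pos: [0.6453, 0.0153, 0.1918]
ee_rot: [-2.613, -1.744, 0.0]
contact_force: [0.2, 0.5, 0.3]
gripper_width: 0.499
```

```bash
python3 - <<'E'
from h import *
f=grab("wrist","w22");t=grab("scene","s22");print(status.get_obs()["tcp_pos"]);discs(f)
E
```

```text
[0.64575837 0.01679899 0.19182218]
blue px [236. 338.] xy mm 615.4 4.1 r 17.5
blue px [173. 314.] xy mm 599.5 23.2 r 7.2
yellow px [291. 338.] xy mm 640.5 -3.4 r 21.8
red px [287. 302.] xy mm 648.1 11.9 r 22.3
```

View pics/w22.png

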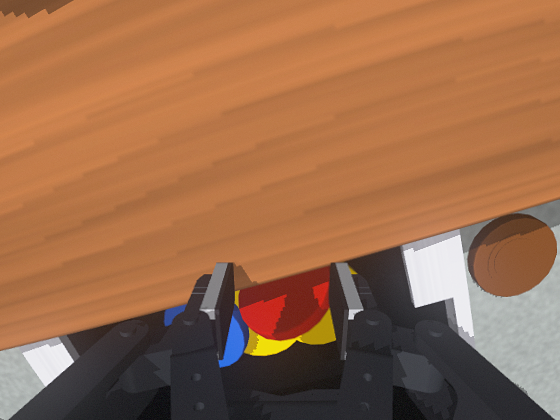

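View pics/s22.png

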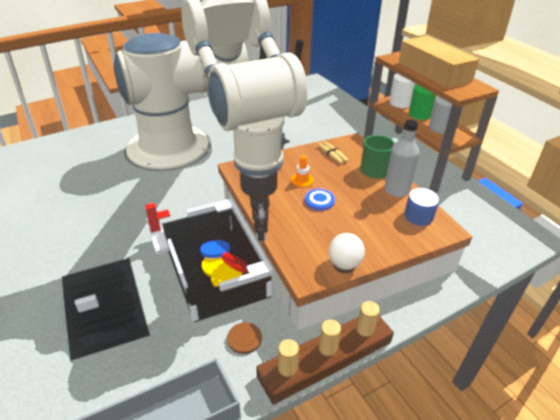

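send_rows:
  increments: [0.5,0,0,30,0,0,0,0.5,-3,25,20,0,0,0.1,0.5,-6,45,0,0,0,0.1,0.5,-6,45,0,0,0,0.1,0.5,-6,45,0,0,0,0,0.5,-6,45,0,0,0,0,0.5,0,20,0,0,0,0,0.5,0,0,0,0,0,0,0.5,0,0,0,0,0,0]

```text
time: 32.17
tcp_pos: [0.619, 0.2414, 0.2417]
ee_rot: [2.321, 2.117, -0.001]
contact_force: [-0.1, -0.3, -0.3]
gripper_width: 0.5
```

```bash
python3 - <<'E'
from h import *
f=grab("wrist","w23");t=grab("top","t23");print(status.get_obs()["tcp_pos"],status.get_obs()["ee_rot"]);discs(f);discs(t)
E
```

```text
[0.61900819 0.24109274 0.24170808] [ 2.32207518e+00  2.11595377e+00 -3.78277753e-04]
blue px [279. 308.] xy mm 613.1 198.3 r 37.5
blue px [329. 249.] xy mm 533.9 -43.4 r 32.5
blue px [234. 202.] xy mm 613.5 193.7 r 15.1
blue px [239. 202.] xy mm 612.5 192.1 r 33.9
yellow px [339. 222.] xy mm 598.6 -59.1 r 51.3
red px [365. 293.] xy mm 443.6 -135.2 r 15.2
red px [324. 218.] xy mm 603.1 -22.3 r 31.6
```

View pics/w23.png

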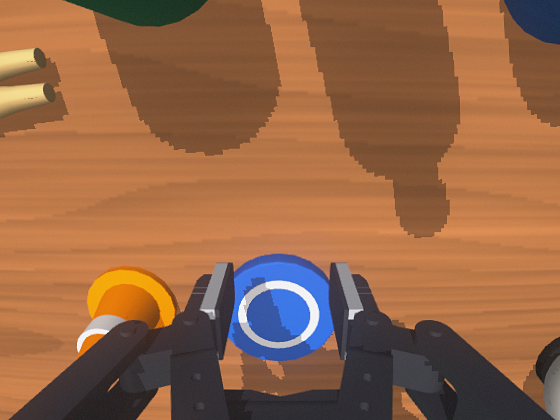

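View pics/t23.png

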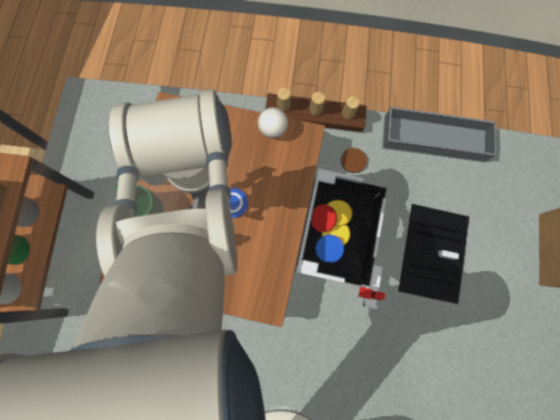

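send_rows:
  increments: [0.5,0,0,-25,0,0,0,0.5,0,0,-18,0,0,0,0.5,0,0,-7,0,0,0,0.5,-0.6,-6,0,0,0,0,0.5,-0.8,-9,0,0,0,0,0.5,-0.8,-9,0,0,0,0,0.5,-0.8,-9,0,0,0,0,0.5,-0.8,-9,0,0,0,0,0.5,-0.8,-9,0,0,0,0,0.5,-0.8,-9,0,0,0,0,0.5,-0.8,-9,0,0,0,0,0.5,-0.8,-9,0,0,0,0]

```text
time: 33.78
tcp_pos: [0.6117, 0.1637, 0.1918]
ee_rot: [2.321, 2.117, 0.0]
contact_force: [-0.5, 0.9, -0.1]
gripper_width: 0.503
```

```bash
python3 - <<'E'
from h import *
f=grab("wrist","w24");print(status.get_obs()["tcp_pos"],status.get_obs()["contact_force"]);discs(f)
E
```

```text
[0.61163086 0.16270435 0.19173457] [ 0.46467206 -1.29878788 -0.52175586]
blue px [281. 366.] xy mm 608.6 123.9 r 19.0
blue px [280. 338.] xy mm 609.3 132.5 r 34.4
```

View pics/w24.png

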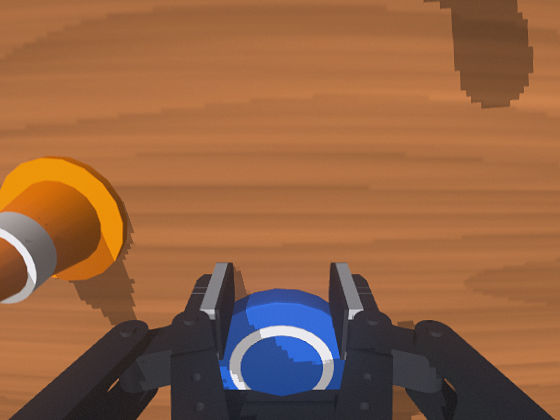

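send_rows:
  increments: [0.5,-4,-8.6,0,0,0,0,0.5,-4,-8.6,0,0,0,0,0.5,-4,-8.6,0,0,0,0,0.5,-4,-8.6,0,0,0,0,0.5,-4,-8.6,0,0,0,0,0.5,-4,-8.6,0,0,0,0,0.5,-4,-8.6,0,0,0,0,0.5,-4,-8.6,0,0,0,0,0.5,-4,-8.6,0,0,0,0,0.5,-4,-8.6,0,0,0,0,0.5,0,0,0,0,0,0]

```text
time: 35.2
tcp_pos: [0.5715, 0.0777, 0.1918]
ee_rot: [-2.321, -2.117, 0.0]
contact_force: [-0.2, -0.9, -0.9]
gripper_width: 0.497
```

```bash
python3 - <<'E'
from h import *
f=grab("wrist","w25");print(status.get_obs()["tcp_pos"],status.get_obs()["contact_force"]);discs(f)
E
```

```text
[0.57171352 0.07799853 0.19180162] [1.08442452 0.01907779 0.39700413]
blue px [281. 368.] xy mm 568.0 36.7 r 19.0
blue px [281. 340.] xy mm 569.0 45.8 r 34.0
```

View pics/w25.png

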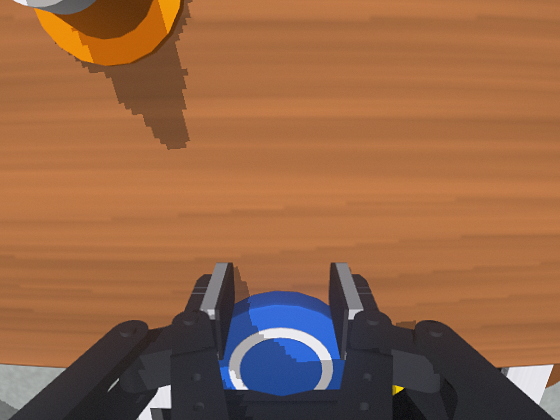

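send_rows:
  increments: [0.5,-1,-8,0,0,0,0,0.5,-1,-11,0,0,0,0,0.5,-1.5,-17,0,0,0,0,0.5,-1.5,-19,0,0,0,0,0.5,0,0,0,0,0,0]

```text
time: 35.88
tcp_pos: [0.5666, 0.0214, 0.1917]
ee_rot: [2.323, 2.115, -0.0]
contact_force: [-0.1, 0.1, 0.7]
gripper_width: 0.499
```

send_rows:
  increments: [0.5,0,0,40,0,0,0,0.5,-10,20,40,0,0,0,0.5,-20,50,10,0,0,0,0.6,-20,50,0,0,0,0,0.6,-20,50,0,0,0,0,0.6,-10,20,0,0,0,0,0.6,0,0,0,0,0,0]

```text
time: 36.75
tcp_pos: [0.486, 0.2144, 0.2818]
ee_rot: [-2.318, -2.12, 0.0]
contact_force: [-0.4, -0.7, 0.4]
gripper_width: 0.6
```

```bash
python3 - <<'E'
from h import *
f=grab("wrist","w26");t=grab("top","t26");s=grab("scene","s26");print(status.get_obs()["tcp_pos"],status.get_obs()["contact_force"])
cv2.imwrite("pics/t26c.png",cv2.resize(t["frame"][150:320,280:480,::-1],None,fx=3.5,fy=3.5,interpolation=cv2.INTER_CUBIC))
E
```

```text
[0.48712883 0.21262005 0.28174868] [ 0.15165578  0.16565178 -0.38811321]
```

View pics/w26.png

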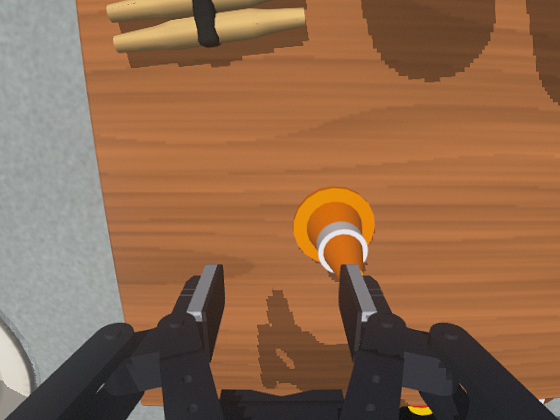

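View pics/t26c.png

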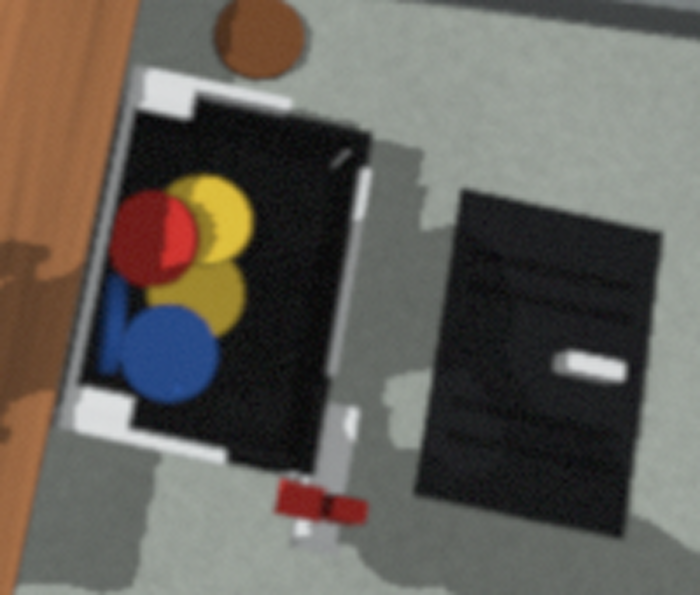

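View pics/s26.png

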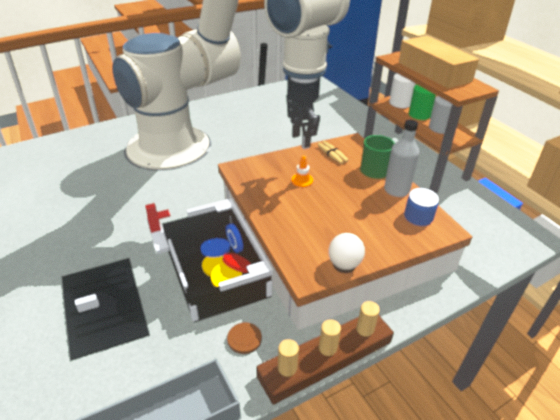

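send_rows:
  increments: [0.6,-3,12,0,0,0,0.172,0.6,-3,12,0,0,0,0.172,0.6,-3,12,0,0,0,0.172,0.6,-3,12,0,0,0,0.172,0.6,-3,12,0,0,0,0.172,0.6,-3,12,0,0,0,0.172,0.6,-4,12,0,0,0,0.172,0.6,-4,12,0,0,0,0.172,0.6,-3,11,0,0,0,0.172,0.6,-3,11,0,0,0,0.172,0.6,0,0,0,0,0,0,0.6,0,0,0,0,0,0]

```text
time: 38.4
tcp_pos: [0.4552, 0.3305, 0.2817]
ee_rot: [0.083, -3.14, 0.0]
contact_force: [-0.2, 0.6, 0.3]
gripper_width: 0.602
```

```bash
python3 - <<'E'
from h import *
f=grab("wrist","w27");o=status.get_obs();print(o["tcp_pos"],o["ee_rot"],o["joint_pos"])
E
```

```text
[0.45516083 0.33051972 0.28170781] [ 8.38389313e-02 -3.14043316e+00  2.81500691e-04] [ 5.21979902e-01  4.29255278e-01  1.53043723e+00 -1.49550031e-04
  1.18202103e+00 -1.10214028e+00]
```

View pics/w27.png

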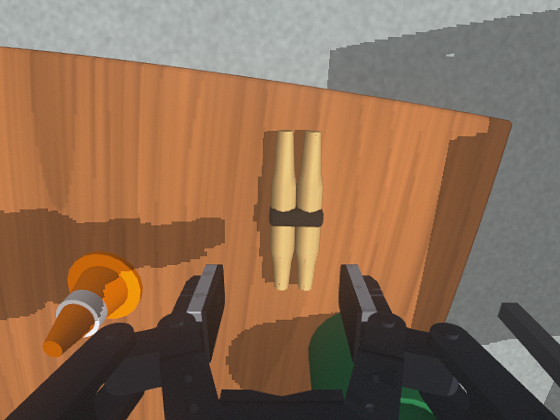

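```bash
python3 - <<'E'
from h import *
f=grab("wrist")
print(onz(f,[(277,131),(321,131),(276,290),(312,290),(296,217),(270,217),(323,217)],.132).round(4))
E
```

```text
[[0.4002 0.325  0.132 ]
 [0.3988 0.3515 0.132 ]
 [0.5107 0.3297 0.132 ]
 [0.5094 0.3551 0.132 ]
 [0.455  0.3401 0.132 ]
 [0.4559 0.3232 0.132 ]
 [0.454  0.3577 0.132 ]]
```

send_rows:
  increments: [0.65,0,9.5,-25,0,0,-0.015,0.65,0,0,-30,0,0,0,0.65,0,0,-24,0,0,0,0.65,0,0,-9,0,0,0,0.2,0,0,0,0,0,0,0.2,0,0,0,0,0,0,0.2,0,0,0,0,0,0,0.2,0,0,0,0,0,0,0.2,0,0,0,0,0,0]
  newtons: 40

```text
time: 39.62
tcp_pos: [0.455, 0.3409, 0.1944]
ee_rot: [-0.067, 3.14, 0.001]
contact_force: [-0.6, -1.0, 7.2]
gripper_width: 0.38
```

```bash
python3 - <<'E'
from h import *
f=grab("wrist","w28")
E
```

View pics/w28.png

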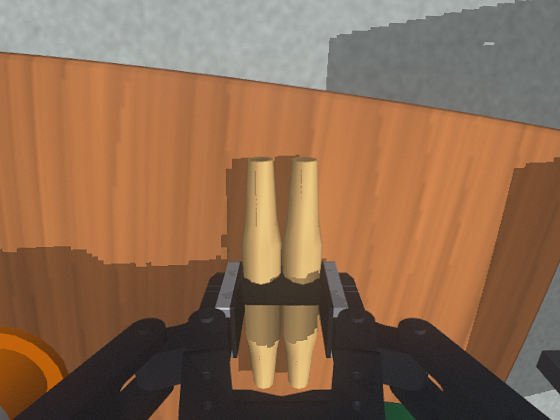

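send_rows:
  increments: [0.2,0,0,20,0,0,0,0.2,0,0,40,0,0,0,0.2,-3,-20,50,0,0,0,0.2,-3,-45,0,0,0,0,0.2,-4,-45,0,0,0,0,0.2,-3,-45,0,0,0,0,0.2,-3,-45,0,0,0,0,0.2,0,-45,0,0,0,0,0.2,0,-40,0,0,0,0,0.2,0,0,0,0,0,0]

```text
time: 40.92
tcp_pos: [0.4387, 0.0538, 0.304]
ee_rot: [-0.062, 3.141, -0.001]
contact_force: [-0.3, 0.7, -0.6]
gripper_width: 0.379
```

```bash
python3 - <<'E'
from h import *
f=grab("wrist","w29");grab("scene","s29")
E
```

```text
(no output)
```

View pics/s29.png

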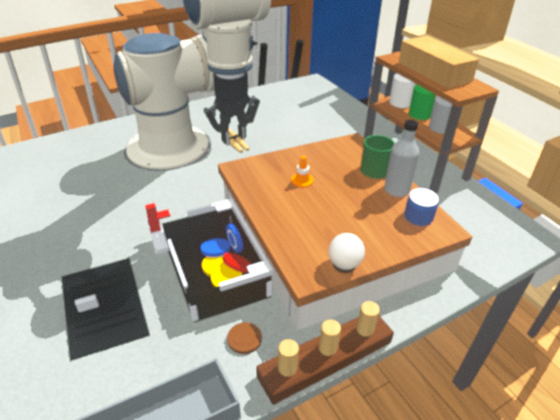

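```bash
python3 - <<'E'
from h import *
t=grab("top");s=grab("scene")
a=cv2.resize(t["frame"][160:290,290:400,::-1],None,fx=4,fy=4,interpolation=cv2.INTER_CUBIC)
b=cv2.resize(s["frame"][190:320,150:280,::-1],None,fx=4,fy=4,interpolation=cv2.INTER_CUBIC)[:520]
b=b[:,:360] if 0 else b
im=np.hstack([a[:, :],b]); im=cv2.resize(im,(800,int(im.shape[0]*800/im.shape[1])));cv2.imwrite("pics/case30.png",im);print(im.shape,a.shape,b.shape)
E
```

```text
(433, 800, 3) (520, 440, 3) (520, 520, 3)
```

View pics/case30.png

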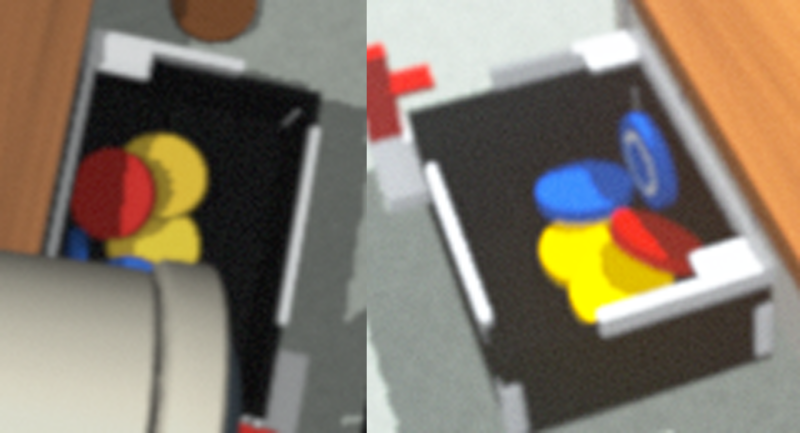

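```bash
python3 - <<'E'
from h import *
t=grab("top");s=grab("scene")
for a in [(311,243),(314,243)]:
    for b in [(230.8,223.6),(229,224)]:
        p,e=tri(t,a,s,b);q=p[:2]-[.595,-.078];ex=np.array([.9957,-.092]);ey=np.array([.092,.9957]);print(p.round(4),round(e,4),(q@ex).round(4),(q@ey).round(4))
ex=np.array([.9957,-.092]);ey=np.array([.092,.9957])
for n,a,z in [('y2',(339.4,212.3),.02),('y1',(337,233.4),.02),('b1',(328,250.6),.03),('r',(324.2,218),.05)]:
    p=onz(t,[a],z)[0];q=p[:2]-[.595,-.078];print(n,p.round(3),(q@ex).round(3),(q@ey).round(3))
E
```

```text
[ 0.5464 -0.0068  0.0803] 0.0068 -0.055 0.0664
[ 0.5457 -0.0089  0.0795] 0.0111 -0.0555 0.0643
[ 0.5481 -0.0109  0.0832] 0.0005 -0.0528 0.0625
[ 0.5474 -0.013   0.0823] 0.0048 -0.0534 0.0603
y2 [ 0.646 -0.074  0.02 ] 0.051 0.009
y1 [ 0.589 -0.073  0.02 ] -0.006 0.004
b1 [ 0.54  -0.053  0.03 ] -0.057 0.02
r [ 0.62  -0.032  0.05 ] 0.02 0.048
```

send_rows:
  increments: [0.2,0,30,-20,0,0,0,0.2,0,30,-30,0,0,0,0.2,0,16,-30,0,0,0,0.2,0,0,-18,0,0,0,0.2,0,0,-8,0,0,0,0.2,0,0,-2,0,0,0,0.2,0,0,0,0,0,0]

```text
time: 42.1
tcp_pos: [0.439, 0.1318, 0.1962]
ee_rot: [-0.067, 3.14, 0.0]
contact_force: [0.1, 0.3, -1.0]
gripper_width: 0.382
```

send_rows:
  increments: [0.2,0,0,-1.5,0,0,0,0.6,0,0,0,0,0,0,0.6,0,0,0,0,0,0,0.6,0,0,10,0,0,0,0.6,0,0,50,0,0,0,0.6,50,-45,10,0,0,0,0.6,50,-45,0,0,0,0,0.6,50,-45,0,0,0,0,0.6,40,-45,0,0,0,0,0,20,0,0,0,0,0,0,0,0,0,0,0,0]

```text
time: 43.48
tcp_pos: [0.6383, -0.0387, 0.2637]
ee_rot: [-0.066, 3.14, 0.0]
contact_force: [-0.3, -0.2, -0.4]
gripper_width: 0.178
```

```bash
python3 - <<'E'
from h import *
f=grab("wrist","w31");o=status.get_obs();print(o["tcp_pos"]);s=grab("scene","s31")
E
```

```text
[ 0.63730434 -0.03810646  0.26361665]
```

View pics/w31.png

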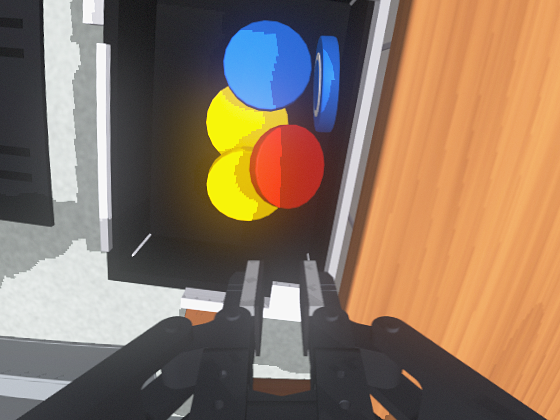

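View pics/s31.png

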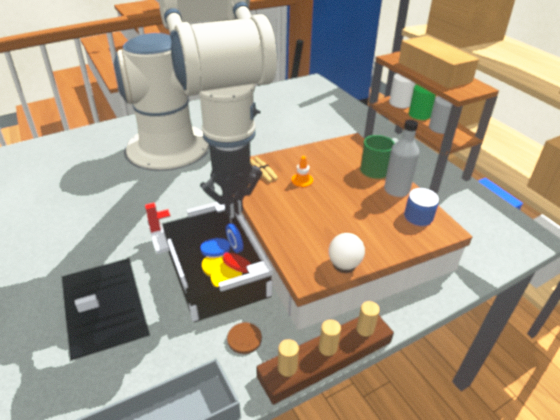

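```bash
python3 - <<'E'
from h import *
f=grab("wrist");s=grab("scene");E=f["extrinsics"];print('cam',-E[:3,:3].T@E[:3,3])
ex=np.array([.9957,-.092]);ey=np.array([.092,.9957])
def C(p): q=p[:2]-[.595,-.078];return (q@ex*1000).round(1),(q@ey*1000).round(1)
for z in (.06,.07,.08):
    for a in [(316,40),(338,40),(316,85),(339,85),(318,131),(334,131)]: print(z,a,C(onz(f,[a],z)[0]))
for a,z in [((372,40),.08),((355,140),.08),((397,0),.096)]: print('wall',a,C(onz(f,[a],z)[0]))
im=f["frame"][:240,190:420,::-1]; cv2.imwrite("pics/w32.png",cv2.resize(im,None,fx=3.4,fy=2.5*1,interpolation=cv2.INTER_CUBIC))
b=s["frame"][200:300,180:290,::-1]; cv2.imwrite("pics/s32.png",cv2.resize(b,None,fx=6,fy=6,interpolation=cv2.INTER_CUBIC))
E
```

```text
cam [ 0.5534644  -0.04118019  0.33304226]
0.06 (316, 40) (np.float64(-76.5), np.float64(53.0))
0.06 (338, 40) (np.float64(-78.8), np.float64(68.4))
0.06 (316, 85) (np.float64(-46.3), np.float64(57.9))
0.06 (339, 85) (np.float64(-48.6), np.float64(74.5))
0.06 (318, 131) (np.float64(-13.6), np.float64(64.8))
0.06 (334, 131) (np.float64(-15.3), np.float64(76.7))
0.07 (316, 40) (np.float64(-75.4), np.float64(52.3))
0.07 (338, 40) (np.float64(-77.5), np.float64(67.1))
0.07 (316, 85) (np.float64(-46.2), np.float64(57.0))
0.07 (339, 85) (np.float64(-48.5), np.float64(73.0))
0.07 (318, 131) (np.float64(-14.8), np.float64(63.6))
0.07 (334, 131) (np.float64(-16.4), np.float64(75.1))
0.08 (316, 40) (np.float64(-74.2), np.float64(51.5))
0.08 (338, 40) (np.float64(-76.3), np.float64(65.8))
0.08 (316, 85) (np.float64(-46.2), np.float64(56.1))
0.08 (339, 85) (np.float64(-48.3), np.float64(71.4))
0.08 (318, 131) (np.float64(-15.9), np.float64(62.4))
0.08 (334, 131) (np.float64(-17.5), np.float64(73.5))
wall (372, 40) (np.float64(-79.6), np.float64(87.9))
wall (355, 140) (np.float64(-13.3), np.float64(89.3))
wall (397, 0) (np.float64(-102.1), np.float64(95.0))
```

View pics/w32.png

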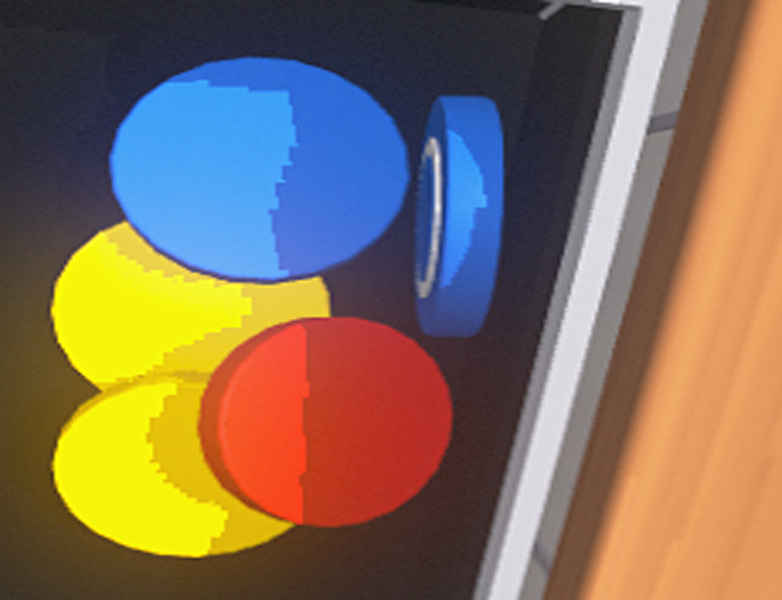

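View pics/s32.png

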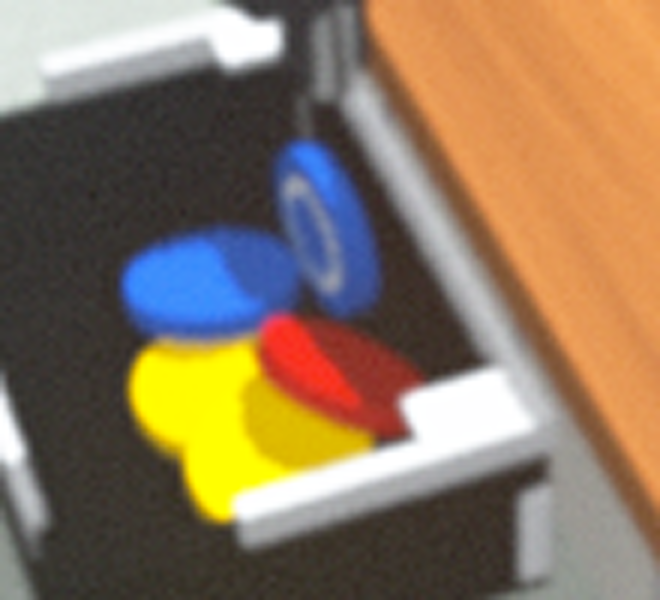

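send_rows:
  increments: [0,-8,2.5,0,0,0,-0.17,0,-8,2.5,0,0,0,-0.17,0,-8,2.5,0,0,0,-0.17,0,-8,2.5,0,0,0,-0.17,0,-8,2.5,0,0,0,-0.17,0,-8,2.5,0,0,0,-0.17,0,-9,2.5,0,0,0,-0.17,0,-9,2.5,0,0,0,-0.17,0,-9,2.5,-20,0,0,-0.17,0,-9,2.5,-30,0,0,-0.173,0,0,0,-25,0,0,0,0,0,0,0,0,0,0]

```text
time: 45.18
tcp_pos: [0.5522, -0.0127, 0.1876]
ee_rot: [-2.316, -2.119, 0.003]
contact_force: [0.6, 0.3, 1.0]
gripper_width: 0.0
```

```bash
python3 - <<'E'
from h import *
f=grab("wrist","w33");o=status.get_obs();print(o["tcp_pos"],o["ee_rot"],o["contact_force"],o["gripper_width"]);s=grab("scene","s33")
b=s["frame"][170:300,160:300,::-1]; cv2.imwrite("pics/s33.png",cv2.resize(b,None,fx=5,fy=4.5,interpolation=cv2.INTER_CUBIC))
E
```

```text
[ 0.55306495 -0.01287734  0.18870262] [-2.31719332e+00 -2.12021545e+00  1.05994066e-03] [1.30017128 0.13724117 0.77575813] -0.0036184308166579845
```

View pics/w33.png

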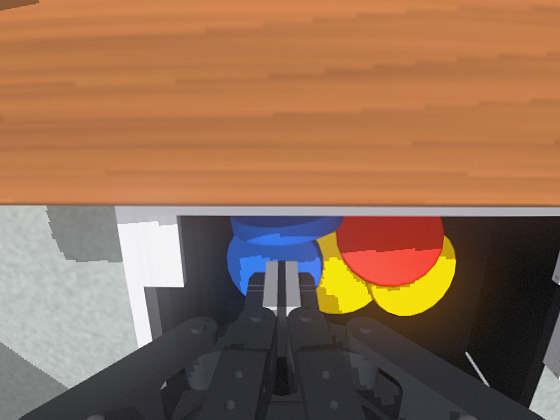

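View pics/s33.png

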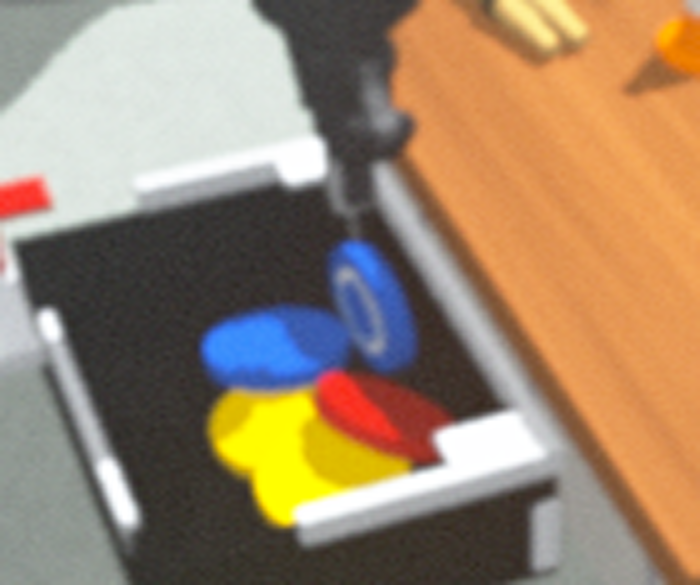

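```bash
python3 - <<'E'
from h import *
f=grab("wrist")
E=f["extrinsics"];print('cam',-E[:3,:3].T@E[:3,3])
ex=np.array([.9957,-.092]);ey=np.array([.092,.9957])
def C(p): q=p[:2]-[.595,-.078];return (q@ex*1000).round(1),(q@ey*1000).round(1)
for a,z in [((287,245),.078),((232,235),.05),((342,235),.05),((287,207),.096),((287,217),.096),((182,215),.096),((183,287),.096)]:p=onz(f,[a],z)[0]; print(a,z,p.round(4),C(p))
cv2.imwrite("pics/w34.png",cv2.resize(f["frame"][190:330,200:380,::-1],None,fx=4.4,fy=4.2,interpolation=cv2.INTER_CUBIC))
E
```

```text
cam [0.56163891 0.07097572 0.25866393]
(287, 245) 0.078 [ 0.5573 -0.0148  0.078 ] (np.float64(-43.3), np.float64(59.5))
(232, 235) 0.05 [ 0.5226 -0.0181  0.05  ] (np.float64(-77.6), np.float64(53.0))
(342, 235) 0.05 [ 0.592  -0.0243  0.05  ] (np.float64(-7.9), np.float64(53.2))
(287, 207) 0.096 [0.5595 0.0137 0.096 ] (np.float64(-43.8), np.float64(88.1))
(287, 217) 0.096 [0.559  0.0086 0.096 ] (np.float64(-43.8), np.float64(82.9))
(182, 215) 0.096 [0.5083 0.0142 0.096 ] (np.float64(-94.8), np.float64(83.8))
(183, 287) 0.096 [ 0.5014 -0.0257  0.096 ] (np.float64(-98.0), np.float64(43.4))
```

View pics/w34.png

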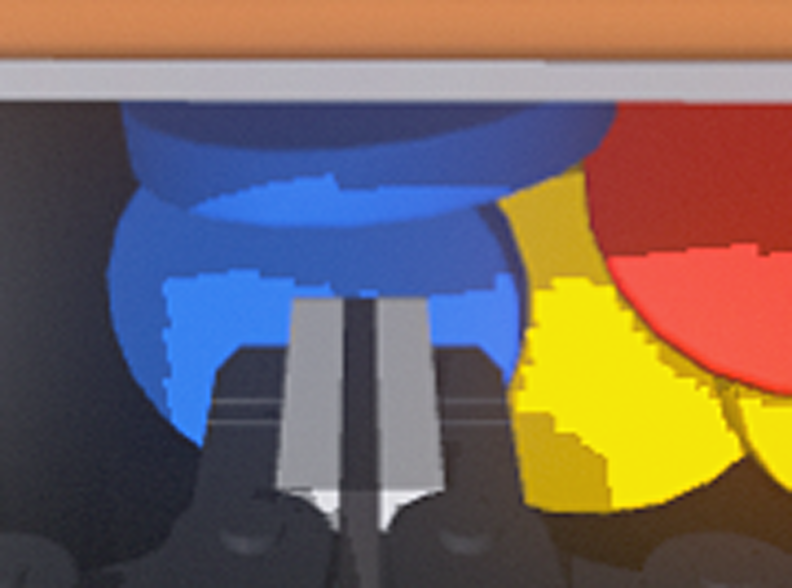

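send_rows:
  increments: [0,5,2.5,-15,0,0,0,0,0,0,-12,0,0,0,0,0,0,-5,0,0,0,0,0,0,-2,0,0,0,0,0,0,0,0,0,0]

```text
time: 45.95
tcp_pos: [0.5586, -0.0107, 0.1544]
ee_rot: [-2.319, -2.12, 0.0]
contact_force: [-0.0, -0.1, -0.1]
gripper_width: 0.0
```

send_rows:
  increments: [0,0,0,-2,0,0,0,0,0,0,0,0,0,0]

```text
time: 46.2
tcp_pos: [0.5586, -0.0107, 0.1525]
ee_rot: [2.319, 2.12, 0.0]
contact_force: [-0.7, 0.7, 0.0]
gripper_width: -0.001
```

send_rows:
  increments: [0,0,0,-1.5,0,0,0,0,0,0,0,0,0,0]

```text
time: 46.45
tcp_pos: [0.5586, -0.0107, 0.1509]
ee_rot: [-2.319, -2.12, 0.0]
contact_force: [0.7, -0.5, 1.0]
gripper_width: -0.0
```

send_rows:
  increments: [0,0,0,-1,0,0,0,0,0,0,0,0,0,0]

```text
time: 46.7
tcp_pos: [0.5591, -0.0108, 0.1504]
ee_rot: [2.318, 2.119, 0.001]
contact_force: [-0.1, 0.2, 7.3]
gripper_width: -0.003
```

send_rows:
  increments: [0,0,0,-1,0,0,0,0,0,0,0,0,0,0]

```text
time: 46.95
tcp_pos: [0.5598, -0.0108, 0.1502]
ee_rot: [2.317, 2.118, 0.003]
contact_force: [-0.3, -0.0, 17.8]
gripper_width: 0.0
```

send_rows:
  increments: [0,-0.3,-3,0,0,0,0,0,-0.3,-4,0,0,0,0,0,-0.4,-4,-1,0,0,0,0,-0.5,-5,-1,0,0,0,0,-0.5,-6,-1,0,0,0,0,-0.5,-6,0,0,0,0,0,0,0,0,0,0,0]

```text
time: 47.82
tcp_pos: [0.5573, -0.0397, 0.1471]
ee_rot: [2.317, 2.117, 0.003]
contact_force: [0.8, -4.3, 16.7]
gripper_width: -0.005
```

```bash
python3 - <<'E'
from h import *
f=grab("wrist","w35");o=status.get_obs();print(o["tcp_pos"],o["contact_force"]);s=grab("scene","s35")
b=s["frame"][170:300,160:300,::-1]; cv2.imwrite("pics/s35.png",cv2.resize(b,None,fx=5,fy=4.5,interpolation=cv2.INTER_CUBIC))
E
```

```text
[ 0.55731286 -0.03950381  0.14714606] [-0.26282435 -2.92372863 17.71691141]
```

View pics/s35.png

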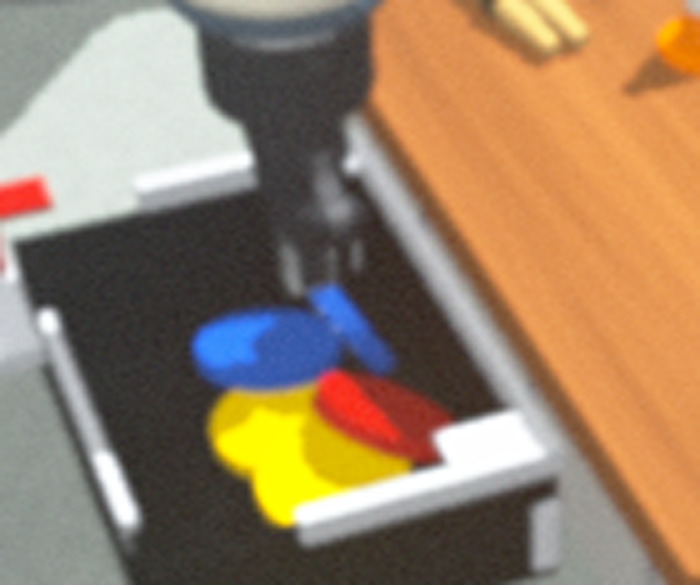

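View pics/w35.png

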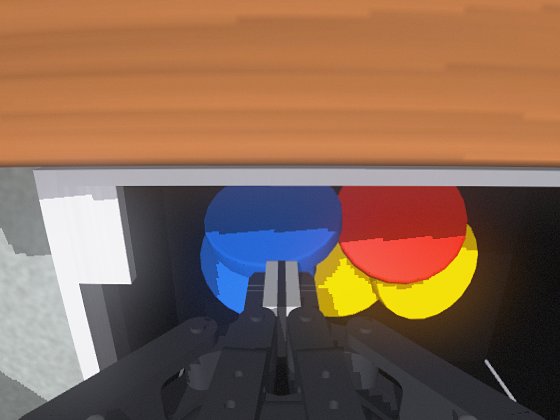

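send_rows:
  increments: [0,0,-4,0,0,0,0,0,0,0,15,0,0,0,0,0,0,40,0,0,0,0,0,0,50,0,0,0,0,0,0,0,0,0,0]

```text
time: 48.55
tcp_pos: [0.5575, -0.0428, 0.2552]
ee_rot: [2.315, 2.116, 0.006]
contact_force: [-0.6, -0.0, -0.6]
gripper_width: -0.002
```

```bash
python3 - <<'E'
from h import *
f=grab("wrist","w36");o=status.get_obs();print(o["tcp_pos"],o["contact_force"]);s=grab("scene","s36")
b=s["frame"][170:300,160:300,::-1]; cv2.imwrite("pics/s36.png",cv2.resize(b,None,fx=5,fy=4.5,interpolation=cv2.INTER_CUBIC))
E
```

```text
[ 0.55665778 -0.04261359  0.25310528] [ 1.03719512  0.44256205 -0.27438992]
```

View pics/s36.png

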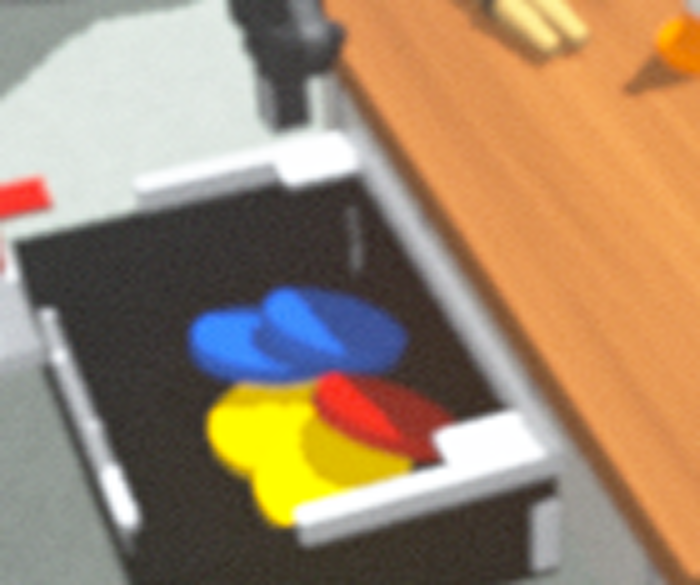

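View pics/w36.png

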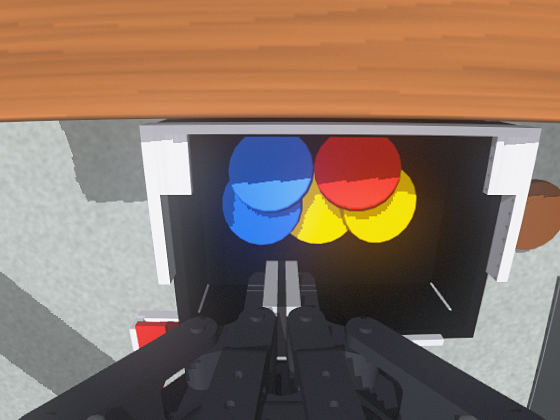

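```bash
python3 - <<'E'
from h import *
f=grab("wrist")
ex=np.array([.9957,-.092]);ey=np.array([.092,.9957])
def C(p): q=p[:2]-[.595,-.078];return (q@ex*1000).round(1),(q@ey*1000).round(1)
for n,a,z in [('b2 front',(271,211),.045),('b2 back',(271,135),.02),('red front',(358,209),.045),('red back',(358,135),.02),('y1 front',(318,244),.02),('y2 front',(376,243),.02),('b1 front',(262,245),.025),('wall -y',(300,338),.08),('stop',(300,134),.096)]: print(n,C(onz(f,[a],z)[0]))
t=grab("top","t37");print(onz(t,[(0,0)],.1)[0]*0)
s=grab("scene","s37")
E
```

```text
b2 front (np.float64(-49.5), np.float64(15.5))
b2 back (np.float64(-49.8), np.float64(73.7))
red front (np.float64(21.6), np.float64(17.4))
red back (np.float64(22.8), np.float64(74.0))
y1 front (np.float64(-7.2), np.float64(-25.9))
y2 front (np.float64(46.6), np.float64(-24.9))
b1 front (np.float64(-58.5), np.float64(-24.6))
wall -y (np.float64(-25.6), np.float64(-82.9))
stop (np.float64(-29.7), np.float64(85.0))
[0. 0. 0.]
```

View pics/s37.png

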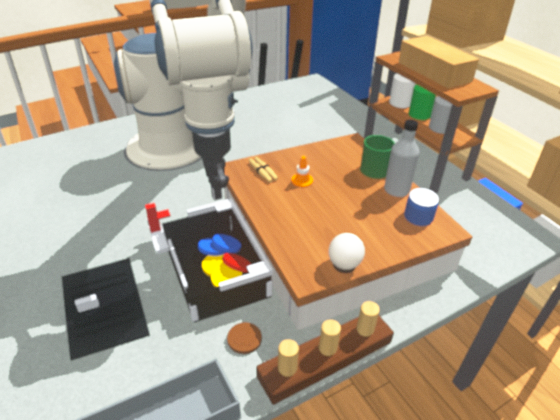

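send_rows:
  increments: [0.6,-15,15,2,0,0,0.17,0.6,-15,15,0,0,0,0.17,0.6,-15,15,0,0,0,0.17,0.6,-15,15,0,0,0,0.17,0.6,-15,18,0,0,0,0.17,0.6,-14,18,0,0,0,0.17,0.6,-14,20,0,0,0,0.17,0.6,-15,20,0,0,0,0.17,0.6,0,20,0,0,0,0.17,0.6,0,18,0,0,0,0.173,0.6,0,0,0,0,0,0,0.6,0,0,0,0,0,0]

```text
time: 50.3
tcp_pos: [0.4379, 0.1309, 0.2525]
ee_rot: [0.061, -3.14, 0.0]
contact_force: [0.6, -0.0, -0.1]
gripper_width: 0.598
```

```bash
python3 - <<'E'
from h import *
f=grab("wrist","w38");o=status.get_obs();print(o["tcp_pos"],o["ee_rot"],o["gripper_width"])
E
```

```text
[0.43795844 0.1307361  0.2526039 ] [ 6.16468387e-02 -3.14013734e+00  4.21671499e-04] 0.5976500780337108
```

View pics/w38.png

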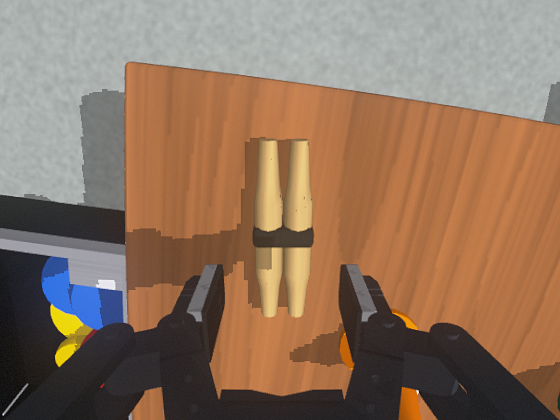

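send_rows:
  increments: [0.6,0,0,-25,0,0,0,0.6,0,0,-22,0,0,0,0.6,0,0,-11,0,0,0,0.2,0,0,0,0,0,0,0.2,0,0,0,0,0,0,0.2,0,0,0,0,0,0,0.2,0,0,0,0,0,0,0.2,0,0,0,0,0,0]
  newtons: 50

```text
time: 51.35
tcp_pos: [0.4382, 0.1313, 0.1951]
ee_rot: [-0.067, 3.141, 0.0]
contact_force: [-1.1, -0.2, -0.0]
gripper_width: 0.376
```

send_rows:
  increments: [0.2,0,0,15,0,0,0,0.2,0,-10,35,0,0,0,0.2,0,-40,40,0,0,-0.044,0.2,0,-45,0,0,0,-0.044,0.2,20,-45,0,0,0,-0.044,0.2,40,-30,0,0,0,0,0.2,40,-20,0,0,0,0,0.2,40,-20,0,0,0,0,0.2,11,-5,0,0,0,0,0.2,0,0,0,0,0,0]

```text
time: 52.6
tcp_pos: [0.589, -0.0837, 0.2845]
ee_rot: [-0.141, -3.138, -0.0]
contact_force: [-0.1, 1.0, -1.1]
gripper_width: 0.373
```

```bash
python3 - <<'E'
from h import *
f=grab("wrist","w39");o=status.get_obs();print(o["tcp_pos"],o["ee_rot"],o["gripper_width"]);grab("scene","s39")
E
```

```text
[ 0.58833664 -0.08330507  0.28464547] [-1.40157692e-01 -3.13734757e+00 -3.88750668e-04] 0.37104705310899555
```

View pics/w39.png

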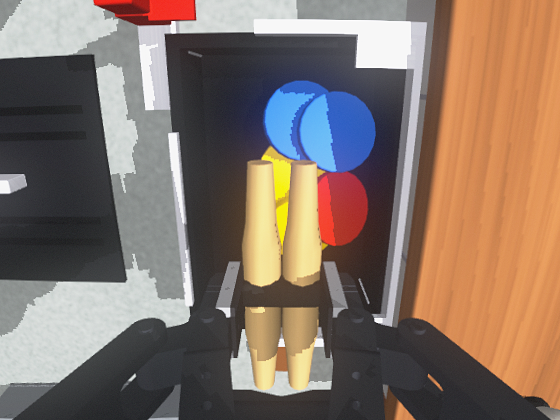

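View pics/s39.png

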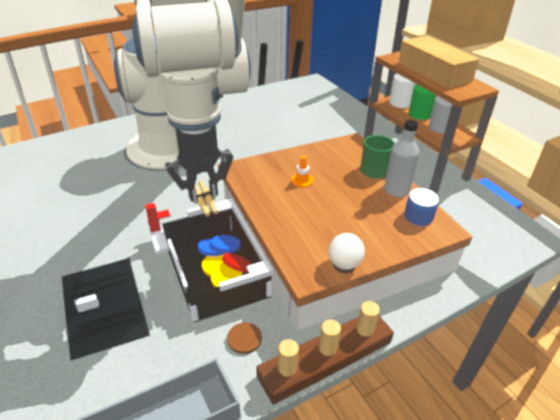

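send_rows:
  increments: [0.2,0.5,-1,-40,0,0,0,0.2,0,0,-45,0,0,0,0.2,0,0,-40,0,0,0,0.2,0,0,-25,0,0,0,0.2,0,0,-10,0,0,0,0.2,0,0,-5,0,0,0,0.2,0,0,0,0,0,0]

```text
time: 53.58
tcp_pos: [0.5898, -0.0846, 0.1207]
ee_rot: [0.14, 3.138, -0.0]
contact_force: [0.0, 0.1, -0.7]
gripper_width: 0.376
```

send_rows:
  increments: [0.2,0,0,-5,0,0,0,0.2,0,0,-3,0,0,0,0.2,0,0,-2,0,0,0,0.2,0,0,0,0,0,0]

```text
time: 54.08
tcp_pos: [0.5899, -0.0852, 0.1102]
ee_rot: [0.14, 3.138, -0.001]
contact_force: [-0.8, -5.3, 5.3]
gripper_width: 0.376
```

```bash
python3 - <<'E'
from h import *
f=grab("wrist","w40")
E
```

```text
(no output)
```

View pics/w40.png

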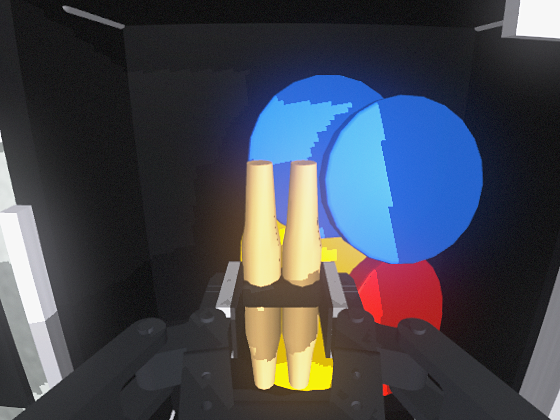

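send_rows:
  increments: [0.2,0,0,4,0,0,0,0.2,-0.5,-5,0,0,0,0,0.2,0,-3,0,0,0,0,0.2,0,0,-4,0,0,0,0.2,0,0,-3,0,0,0,0.2,0,0,0,0,0,0]

```text
time: 54.88
tcp_pos: [0.5891, -0.0926, 0.1067]
ee_rot: [-0.14, -3.138, -0.0]
contact_force: [0.4, 0.5, 1.2]
gripper_width: 0.383
```

send_rows:
  increments: [0.2,0,0,-2,0,0,0,0.2,0,0,0,0,0,0]

```text
time: 55.12
tcp_pos: [0.5893, -0.0927, 0.105]
ee_rot: [0.14, 3.138, -0.0]
contact_force: [1.7, 0.8, 2.9]
gripper_width: 0.38
```

send_rows:
  increments: [0.2,0,0,-2,0,0,0,0.2,0,0,0,0,0,0]

```text
time: 55.38
tcp_pos: [0.5896, -0.0927, 0.1044]
ee_rot: [0.14, 3.137, -0.001]
contact_force: [-4.3, 1.4, 28.2]
gripper_width: 0.38
```

send_rows:
  increments: [0.2,0,0,1.5,0,0,0,0.5,0,0,0,0,0,0,0.5,0,0,0,0,0,0,0.5,0,0,10,0,0,0,0.5,0,0,30,0,0,0,0.5,0,0,50,0,0,0,0.5,0,0,50,0,0,0,0.5,-40,-30,20,0,0,0,0.5,-50,-30,0,0,0,0,0.5,0,0,0,0,0,0]

```text
time: 56.62
tcp_pos: [0.4963, -0.1539, 0.2653]
ee_rot: [-0.144, -3.137, 0.0]
contact_force: [0.8, 0.7, 0.3]
gripper_width: 0.497
```

```bash
python3 - <<'E'
from h import *
f=grab("wrist","w41");grab("scene","s41");grab("top","t41");print(status.get_obs()["tcp_pos"])
E
```

```text
[ 0.49964858 -0.15268281  0.26489535]
```

View pics/w41.png

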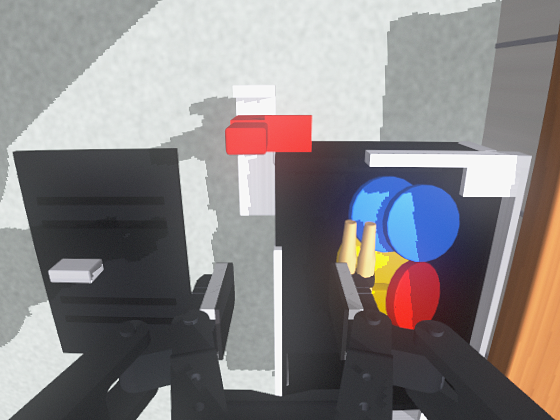

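View pics/s41.png

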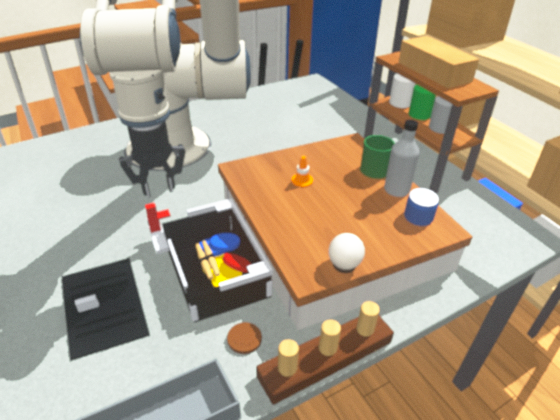

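```bash
python3 - <<'E'
from h import *
t=cv2.imread("pics/t41.png");s=cv2.imread("pics/s41.png")
a=cv2.resize(t[155:300,290:400],None,fx=3.6,fy=3.6,interpolation=cv2.INTER_CUBIC)
b=cv2.resize(s[190:320,150:250+20],None,fx=4,fy=522/130,interpolation=cv2.INTER_CUBIC)
im=np.hstack([a,b[:522]]) if a.shape[0]==b.shape[0] else a
cv2.imwrite("pics/c41.png",im[:, :800]);print(im.shape)
E
```

```text
(522, 876, 3)
```

View pics/c41.png

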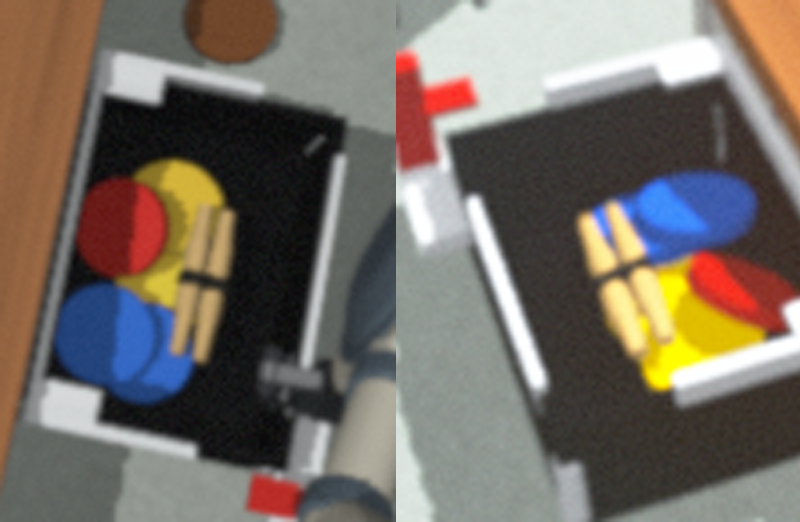

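send_rows:
  increments: [0.5,-30,-40,30,0,0,0,0.5,-30,-40,0,0,0,0,0.5,-30,-40,0,0,0,0,0.5,0,0,0,0,0,0,0.5,0,0,0,0,0,0]

```text
time: 57.4
tcp_pos: [0.4099, -0.2724, 0.2944]
ee_rot: [0.14, 3.138, 0.0]
contact_force: [-0.0, 0.1, 0.3]
gripper_width: 0.497
```

```bash
python3 - <<'E'
from h import *
t=grab("top","t42");s=grab("scene","s42");o=status.get_obs();print(o["time"],o["tcp_pos"],o["contact_force"])
E
```

```text
57.5 [ 0.41003849 -0.27190793  0.29433482] [ 0.4527635  -0.26076513 -0.22267364]
```

View pics/t42.png

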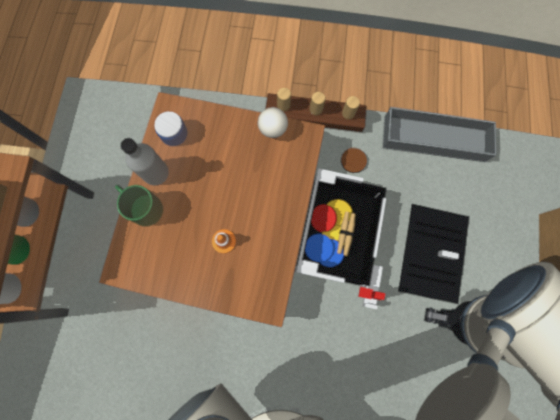

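View pics/s42.png

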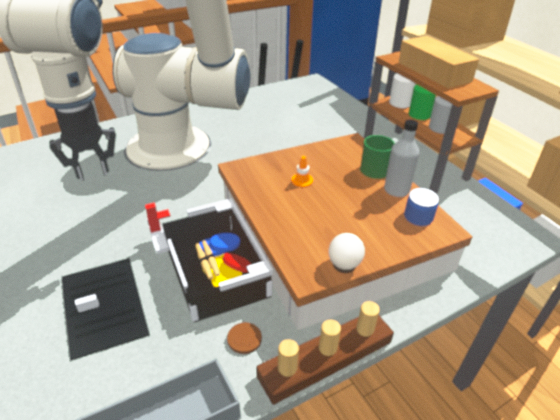

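```bash
python3 -c "
from bench import arm
print(arm.job_done())"
```

```text
the job is handed in; nothing more can be done
None
```

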